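# Fetch the control vial from behind the reagent bottles

## Robot

A 6-joint arm with a two-finger parallel gripper is mounted at the origin on a cart in front of the work surface, level with it; the furniture and walls round the work are solid. World frame = base frame: x ahead of the robot, y to its left, z up, the work surface at z = 0. Lengths are in m, angles in degrees, forces in N, time in s.
With the tool pointing down it reaches from about 0.4 to 0.825 m from the base axis. Payload 7 kg.
Tool frame: the origin (TCP) lies between the finger pads; the fingertips stand 11 mm ahead of it and the grasp point (between the pads) lies 8 mm behind it; z points along the fingers, y is the direction in which the jaws open and shut (so a half turn about z gives the same grasp; the last joint's range is limited). The gripper opens to 88 mm and grips with 3 to 60 N. Pads are 19 mm wide; open, the fingers measure 130 mm over their backs; the gripper's body (78 mm by 193 mm) begins 47 mm behind the grasp point.
Start: joints at [-59.295, 20.546, 0.682, 0, -70.136, -16.507], TCP at [0.166, -0.654, 0.238] pointing down, gripper open.
Joint ranges: [-176.03, 176.03], [-82.01, 121.73], [-58.28, 71.71], [-173.87, 95.51], [-174.79, -0.11], [-173.66, 173.66]. Speed limits (degrees/s): [136.94, 136.94, 172.46, 180, 180, 180].

## Interface

Orientations are given as [roll, pitch, yaw] about the fixed x, y, z axes, in that order (R = Rz(yaw) Ry(pitch) Rx(roll)).
In Python, from plant import r gives the robot as it stands.
- The arm moves only by the shell command python3 -m inch 'ROWS' [OPENING] [FORCE]. ROWS is JSON, a list of rows, each an object of numbers: "x", "y", "z": the shift along the tool's x, y, z as a fraction of full scale; "yaw": the turn about the tool's z as a fraction of full scale. In form: [{"x": .., "y": .., "z": .., "yaw": ..}, ...]. A call has 1 to 5 rows; each row shifts and turns the pose as measured when the row begins, along the tool's axes as they then stand; what a row does not reach is not made up. Full scale, the value 1, is 0.025 m for a shift and 4 degrees for a turn. A row lasts 1/12 s, in which the tool goes at most 41.7 mm and 7.16 degrees, less where a joint would pass 70% of its speed; a pose out of reach is approached as far as the arm can. A call with a number of a shift or a turn outside -1 to 1 is refused whole. A call with a gripper value outside its range is refused whole. OPENING is the opening, from -1 (shut) to 1 (fully open), set as the call begins (- or left out, the last holds). The fingers move at their own pace and stop on an object; FORCE is the grip in N (left out, the last holds). Time passes only in rows, so rows that do not move let the fingers close. It gives the time, the measured TCP pose, the force and the opening at its end, in the units of the state.
- r.get_state(): the state, without advancing time (a new reading comes with each control period).
- r.capture(name): name is "side" or "top" or "wrist"; returns (picture, depth): 400x640x3 uint8, red, green, blue; 400x640 float32, m along the optical axis (not along the pixel's ray), 0 where there is no reading.
- r.camera_info(name): a dict with "mtx" (3x3 intrinsics, pixels), "pose" (4x4, takes a point from camera to world coordinates). Camera axes: x right, y down, z forward; pixel columns grow to the right and rows downward; lengths in m; the calibration is good to about 2 mm. The wrist camera is an equidistant fisheye: a pixel r from the principal point sees the ray r / f radians off the axis. A picture is of the moment at which its call begins: read the wrist's pose just before it. camera_info takes no time and is no camera call; for the wrist camera it gives the pose at the moment of the call.
- r.close_job(): hands the job in, once; it reports no verdict.
The state is a dict: "time_s": time; "joints": joint angles; "qd": joint speeds; "joint_torque": joint torques, N m; "tcp_pos": TCP position; "eef_rot": TCP orientation; "contact_force": force on the tool from outside, world axes, zero at the start; "moment": the same for the moment, N m; "gripper_width": finger opening in m.
Only numpy, scipy, OpenCV 4.12 (cv2) and the standard library are available. Lean on these libraries where they do the work, as an engineer would, in place of code of your own. Each camera call takes 0.05 s, during which the arm holds its last target. There are 200 camera calls.

## Task

The red-capped control vial is needed, but two tall reagent bottles on the white stand are in its way. First move both bottles onto the blue side tray, then put the vial in the red holder, and finally stand each bottle back on the very same pad of the stand it came from. Keep the bottles and the vial upright throughout, and leave the green-capped vial, the specimen cup and the timer alone.

Things in the scene. Friction and masses are not known exactly. Their poses are not given: they have to be found in the camera images.
- white_bottle: Tall white plastic reagent bottle with white cap and dark grey-blue label band, 160 mm high. Loose, 0.32 to 0.54 kg. Origin at the centre of its underside, z up the bottle. Body a cylinder 68 mm in diameter to 141 mm above the origin, then the cap, 37 mm in diameter, from 141 to 160 mm. At the start it stands on one of the two large pads of the stand (left or right, differs from start to start).
- blue_bottle: Tall white plastic reagent bottle with blue cap and blue label band, 135 mm high. Loose, 0.22 to 0.37 kg. Origin at the centre of its underside, z up the bottle. Body a cylinder 64 mm in diameter to 119 mm above the origin, then the cap, 35 mm in diameter, from 119 to 135 mm. At the start it stands on the other large pad.
- red_vial: Small brown glass vial with red cap and red label band, 62 mm high, about 35 g. Loose. Origin at the centre of its underside, z up the vial. Body a cylinder 36 mm in diameter to 55 mm above the origin, then the cap, 19 mm in diameter. At the start it stands on the small pad of the stand, behind and between the tall bottles, about 10 mm clear of each.
- reagent_stand: White plate with a thin grey lip, 116 (x) x 190 (y) x 8 mm, lip to 11 mm, fixed. Origin at the centre of its underside; the bottles stand on its upper face at 8 mm. Dark flat round pads mark the places: two large (74 mm) at (x, y) = (-15, +48) and (-15, -48) mm, one small (43 mm) at (+25, 0) mm in its frame. x points away from the robot at yaw 0. Beware of the blue wall cabinet over the back right of the worktop: it hangs at x above 0.58 m, y below 0.05 m, z above 0.57 m.
- side_tray: Blue shallow tray, empty, 210 (x) x 125 (y) mm, rim 14 mm high, walls and floor 4 mm thick, fixed. Origin at the centre of its underside; things stand in it at 4 mm. It takes both bottles side by side along its long axis x, for example 48 mm either side of its centre.
- red_cup_holder: Red round holder for one vial, 66 mm outside, inside diameter 56 mm, rim 18 mm high, white inner floor at 6 mm, fixed. Origin at the centre of its underside.
- green_cup_holder: Green round holder of the same shape, not to be used; it and the red one change places from start to start.
- green_vial: Small brown vial with green cap, 36 mm in diameter, 62 mm high, loose; to be left alone. Origin at the centre of its underside.
- specimen_cup: Clear specimen cup with red screw lid, 66 mm across, 70 mm high, loose; to be left alone. Origin at the centre of its underside.
- timer: White bench timer with three coloured buttons, 62 x 66 x 18 mm, loose, lying flat; to be left alone. Origin at the centre of its underside.

How it is judged (in metres and radians):
On the way, in this order (a step that is already met when the one before it is completed fails the run):
1. both tall bottles stand released in the blue tray, the red-capped vial still in its place on the stand (x of white_bottle in the frame of side_tray between -0.078 and 0.078 m and y of white_bottle in the frame of side_tray between -0.042 and 0.042 m and z of white_bottle in the frame of side_tray between 0.001 and 0.009 m and angle between each of white_bottle, blue_bottle's own z axis and vertical below 0.1 rad and linear speed of each of white_bottle, blue_bottle below 0.02 m/s and contact force between each of white_bottle, blue_bottle and the fingers below 0.1 N and x of blue_bottle in the frame of side_tray between -0.078 and 0.078 m and y of blue_bottle in the frame of side_tray between -0.042 and 0.042 m and z of blue_bottle in the frame of side_tray between 0.001 and 0.009 m and distance of red_vial from where it was at the start of the episode below 0.03 m), for 0.2 s.
2. the red-capped vial stands released in the red holder while both bottles still stand in the tray (horizontal distance between red_vial and red_cup_holder below 0.012 m and z of red_vial in the frame of red_cup_holder between 0.003 and 0.009 m and angle between each of red_vial, white_bottle, blue_bottle's own z axis and vertical below 0.1 rad and linear speed of each of red_vial, white_bottle, blue_bottle below 0.02 m/s and contact force between each of red_vial, white_bottle, blue_bottle and the fingers below 0.1 N and x of white_bottle in the frame of side_tray between -0.078 and 0.078 m and y of white_bottle in the frame of side_tray between -0.042 and 0.042 m and z of white_bottle in the frame of side_tray between 0.001 and 0.009 m and x of blue_bottle in the frame of side_tray between -0.078 and 0.078 m and y of blue_bottle in the frame of side_tray between -0.042 and 0.042 m and z of blue_bottle in the frame of side_tray between 0.001 and 0.009 m), for 0.2 s.
3. each bottle stands released where it stood at the start (distance of each of white_bottle, blue_bottle from where it was at the start of the episode below 0.015 m and angle between each of white_bottle, blue_bottle's own z axis and vertical below 0.1 rad and linear speed of each of white_bottle, blue_bottle below 0.02 m/s and contact force between each of white_bottle, blue_bottle and the fingers below 0.1 N), for 0.2 s.
At the end, for the whole second after the job is handed in: The red-capped vial stands upright on the floor of the red holder, within 12 mm of its centre; each tall bottle stands upright on the stand within 15 mm of where it stood at the start; all are released and at rest (all of step 3 and horizontal distance between red_vial and red_cup_holder below 0.012 m and z of red_vial in the frame of red_cup_holder between 0.003 and 0.009 m and angle between red_vial's own z axis and vertical below 0.1 rad and linear speed of red_vial below 0.02 m/s and contact force between red_vial and the fingers below 0.1 N); the robot touches nothing.
It fails at once if the green-capped vial is moved by more than 25 mm or tipped (distance of green_vial from where it was at the start of the episode above 0.025 m or angle between green_vial's own z axis and vertical above 0.4 rad).
It fails at once if the specimen cup is moved by more than 25 mm or tipped (distance of specimen_cup from where it was at the start of the episode above 0.025 m or angle between specimen_cup's own z axis and vertical above 0.4 rad).
It fails at once if the bench timer is moved by more than 25 mm or tipped (distance of timer from where it was at the start of the episode above 0.025 m or angle between timer's own z axis and vertical above 0.4 rad).
It fails at once if a tall bottle or the red-capped vial is tipped over (angle between any of white_bottle, blue_bottle, red_vial's own z axis and vertical above 0.7 rad).
It also fails if it takes over 109 s, if anything falls off the work surface, if the arm or the gripper's body presses on something with over 40 N, if the wrist force passes 120 N, or if a joint passes its speed limit or range.

## Working session

There is one attempt and no reset: what is moved stays moved. The work goes in short steps, Python scripts to look and compute and a shell command to move; the robot and the scene stay as the last step left them, time stands still between calls to the robot, and variables do not carry over. Pictures are saved under pics/ and viewed, about 12 in all and at most 16, crops included, and the job is handed in when it is done.

```bash
ls; mkdir -p pics
python3 - <<'E'
from plant import r
import cv2,numpy as np
s=r.get_state();print(s)
for n in("top","side"):
    im,d=r.capture(n);cv2.imwrite(f"pics/{n}0.png",im[:,:,::-1]);np.savez(f"pics/{n}0.npz",im=im,d=d)
    i=r.camera_info(n);print(n,np.round(i["mtx"],1).tolist(),np.round(i["pose"],3).tolist())
E
```

```text
pics
{'time_s': 0.0, 'joints': array([-5.92951491e+01,  2.05933628e+01,  6.35003869e-01, -1.99415323e-02,
       -7.01342123e+01, -1.65077273e+01]), 'qd': array([ 0.10132524,  0.07479972,  0.05934958, -0.04726763,  0.00878388,
       -0.05951168]), 'joint_torque': array([ 8.83466837e-04, -5.82719493e+01,  2.93070316e+01,  6.99725166e+00,
        7.11611530e-03, -1.54100935e-04]), 'tcp_pos': array([ 0.16542934, -0.65395067,  0.2366108 ]), 'eef_rot': array([ 1.79905917e+02, -8.33266457e-03, -1.65809661e+02]), 'contact_force': array([-0.41915791,  0.05792512,  0.00232283]), 'moment': array([ 0.03481529, -0.03407107,  0.01035198]), 'gripper_width': 0.08737599818056428}
top [[511.9, 0.0, 324.7], [0.0, 511.9, 194.1], [0.0, 0.0, 1.0]] [[-0.029, -0.996, 0.086, 0.391], [-0.999, 0.03, 0.01, 0.01], [-0.013, -0.085, -0.996, 1.568], [0.0, 0.0, 0.0, 1.0]]
side [[481.1, 0.0, 325.0], [0.0, 481.1, 201.8], [0.0, 0.0, 1.0]] [[-0.939, -0.246, 0.241, 0.257], [-0.344, 0.625, -0.701, 0.893], [0.021, -0.741, -0.671, 0.868], [0.0, 0.0, 0.0, 1.0]]
```

View pics/top0.png

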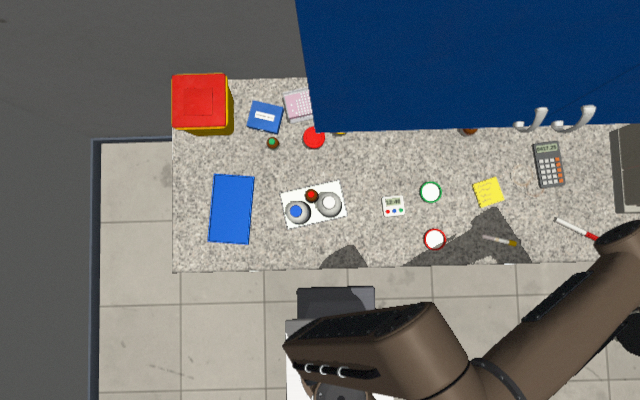

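View pics/side0.png

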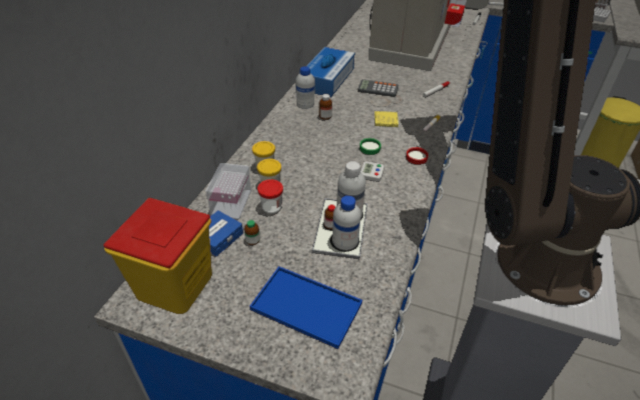

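The top view shows the blue bottle at (297,211), the white bottle at (329,203) and the red vial at (311,196). The tray is at (231,209), the red holder at (434,240) and the green holder at (430,191). The side view agrees. Next I measure these.

```bash
cat > h.py <<'E'
import numpy as np,cv2
from plant import r
def cast(n,px,z):
    i=r.camera_info(n);M=np.array(i["mtx"]);T=np.array(i["pose"])
    d=T[:3,:3]@np.linalg.inv(M)@np.array([px[0],px[1],1.]);o=T[:3,3]
    return o+d*(z-o[2])/d[2]
def blobs(im,lo,hi,box,amin=15):
    h=cv2.cvtColor(im,cv2.COLOR_RGB2HSV);x0,y0,x1,y1=box
    m=np.zeros(h.shape[:2],np.uint8)
    if lo[0]>hi[0]: k=cv2.inRange(h,(0,lo[1],lo[2]),hi)|cv2.inRange(h,lo,(180,hi[1],hi[2]))
    else: k=cv2.inRange(h,lo,hi)
    m[y0:y1,x0:x1]=k[y0:y1,x0:x1]
    c,_=cv2.findContours(m,cv2.RETR_EXTERNAL,cv2.CHAIN_APPROX_NONE)
    return sorted([k for k in c if cv2.contourArea(k)>amin],key=cv2.contourArea,reverse=True)
RED=((170,120,60),(8,255,255));BLUE=((100,130,60),(125,255,255));WHITE=((0,0,215),(180,40,255));GREEN=((55,90,40),(90,255,255))
E
cat > m0.py <<'E'
from h import *
D={n:np.load(f"pics/{n}0.npz")for n in("top","side")}
def rep(n,name,col,box,z,k=2):
    for c in blobs(D[n]["im"],*col,box)[:k]:
        q=cv2.minAreaRect(c);(cx,cy),rr=cv2.minEnclosingCircle(c)
        w=np.array([cast(n,p,z) for p in cv2.boxPoints(q)])
        m=np.median(D[n]["d"][int(cy)-1:int(cy)+2,int(cx)-1:int(cx)+2])
        i=r.camera_info(n);p=np.array(i["pose"])@np.append(m*np.linalg.inv(i["mtx"])@[cx,cy,1],1)
        print(n,name,"px",np.round((cx,cy),1),"A",cv2.contourArea(c),"rect",w.mean(0)[:2].round(4),"size",np.linalg.norm(w[1]-w[0]).round(3),np.linalg.norm(w[2]-w[1]).round(3),"edge01",np.degrees(np.arctan2(*(w[1]-w[0])[[1,0]])).round(1),"circ",cast(n,(cx,cy),z)[:2].round(4),"depthpt",p[:3].round(3))
rep("top","tray",BLUE,(195,165,265,255),.014)
rep("top","bluecap",BLUE,(280,195,312,225),.143)
rep("top","redcap",RED,(300,185,322,205),.07)
rep("top","redhold",RED,(415,222,455,258),.018)
rep("top","greenhold",GREEN,(412,175,448,208),.018)
rep("top","stand",WHITE,(270,172,355,235),.011)
rep("top","timer",WHITE,(375,190,410,222),.018)
rep("top","whitecap",WHITE,(318,190,342,214),.168)
rep("top","greencap",GREEN,(262,132,282,152),.062)
rep("top","speclid",RED,(300,125,330,150),.07)
rep("side","bluecap",BLUE,(335,192,362,215),.143)
rep("side","redcap",RED,(320,200,340,225),.07)
rep("side","redhold",RED,(400,143,432,168),.018)
rep("side","whitecap",WHITE,(340,160,366,177),.168)
rep("side","tray",BLUE,(240,262,370,350),.014)
a=D["top"]["im"][170:240,270:360];b=D["side"]["im"][140:270,290:390]
a=cv2.resize(a,None,fx=6,fy=6,interpolation=2);b=cv2.resize(b,None,fx=3.2,fy=3.2,interpolation=2)
E
python3 m0.py; python3 -c "
import cv2;a=cv2.imread('pics/top0.png');cv2.imwrite('pics/c1.png',cv2.resize(a[165:255,200:320+30],None,fx=5,fy=5,interpolation=2))"
```

```text
top tray px [231. 209.] A 2691.5 rect [0.4898 0.3145] size 0.209 0.127 edge01 -5.7 circ [0.488  0.3131] depthpt [0.489 0.315 0.002]
top bluecap px [295.5 210.5] A 89.5 rect [0.4699 0.1076] size 0.031 0.03 edge01 -65.1 circ [0.4704 0.1078] depthpt [0.47  0.108 0.144]
top redcap px [310.6 194. ] A 29.0 rect [0.5216 0.0661] size 0.018 0.018 edge01 -91.7 circ [0.5217 0.0672] depthpt [0.522 0.067 0.068]
top redhold px [434.5 239. ] A 354.0 rect [ 0.3807 -0.3   ] size 0.063 0.063 edge01 -2.6 circ [ 0.3791 -0.3   ] depthpt [ 0.379 -0.302  0.006]
top greenhold px [430.4 191.6] A 340.0 rect [ 0.5214 -0.2946] size 0.064 0.061 edge01 -91.7 circ [ 0.5226 -0.2944] depthpt [ 0.524 -0.297  0.006]
top stand px [313.7 204. ] A 722.5 rect [0.4964 0.0617] size 0.185 0.111 edge01 -79.1 circ [0.496  0.0609] depthpt [0.496 0.061 0.007]
top stand px [328.9 201.9] A 94.0 rect [0.5022 0.0155] size 0.034 0.034 edge01 -91.7 circ [0.501  0.0144] depthpt [0.49  0.014 0.165]
top timer px [393.4 205.1] A 369.5 rect [ 0.4835 -0.1802] size 0.064 0.059 edge01 -84.6 circ [ 0.4849 -0.1808] depthpt [ 0.485 -0.181  0.017
[... 398 characters left out ...]
1 0.06 ]
top speclid px [313.5 137. ] A 316.5 rect [0.689  0.0555] size 0.06 0.065 edge01 -32.2 circ [0.6909 0.0541] depthpt [0.692 0.054 0.066]
side bluecap px [348.  202.2] A 153.5 rect [0.4686 0.119 ] size 0.032 0.043 edge01 -158.5 circ [0.4689 0.1182] depthpt [0.469 0.119 0.143]
side redcap px [331. 208.] A 29.5 rect [0.5223 0.0755] size 0.015 0.021 edge01 -158.5 circ [0.5223 0.0755] depthpt [0.522 0.075 0.069]
side redhold px [416.7 155.1] A 278.5 rect [ 0.3808 -0.289 ] size 0.064 0.081 edge01 -158.2 circ [ 0.3799 -0.2879] depthpt [ 0.382 -0.305  0.006]
side tray px [305.5 304. ] A 4824.0 rect [0.4949 0.3194] size 0.142 0.236 edge01 -84.0 circ [0.4906 0.3223] depthpt [0.493 0.316 0.004]
```

View pics/c1.png

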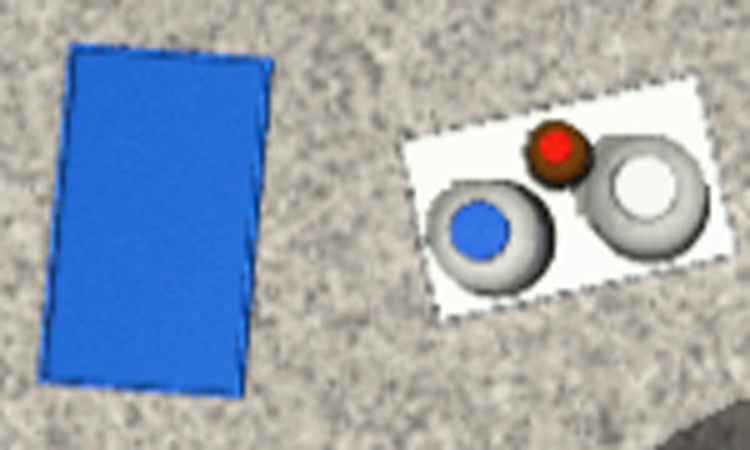

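The measurements are consistent: the bottles are 95 mm apart at about 12° stand yaw, and the tray measures 209x127 mm at yaw -5.7°. I'll use one tool yaw of about -45° throughout, which puts the jaws diagonal to both the stand line and the tray line so the fingers clear the neighbouring bottle. First I turn in place.

```bash
cat > go.py <<'E'
import sys,numpy as np
from plant import r
from scipy.spatial.transform import Rotation as R
P=dict(blue=(.470,.1075),white=(.490,.014),vial=(.522,.067),hold=(.380,-.300),far=(.537,.309),near=(.441,.319))
a=sys.argv[1:];s=r.get_state();p=np.array(s["tcp_pos"]);Ro=R.from_euler("xyz",s["eef_rot"],degrees=True)
t=np.array([*P[a[0]],float(a[1])]) if len(a)==2 else np.array(a,float)
d=Ro.inv().apply(t-p)/.025
print("t",round(s["time_s"],2),"tcp",p.round(4),"rot",np.round(s["eef_rot"],1),"w",round(s["gripper_width"],4),"F",np.round(s["contact_force"],1),"need rows x,y,z",d.round(2))
E
Y='{"yaw":-1}'
python3 -m inch '[{"yaw":-1,"z":-0.5},{"yaw":-1,"z":-0.5},{"yaw":-1},{"yaw":-1},{"yaw":-1}]' 1 20
python3 go.py blue 0.26
```

```text
t 0.1 tcp [ 0.1654 -0.654   0.2367] rot [ 179.9   -0.  -165.8] w 0.0879 F [ 0.  -0.5 -0.2] need rows x,y,z [-19.28  26.54  -0.89]validation failed for argument at $[0]...
```

```bash
python3 -m inch '[{"x":0,"y":0,"z":-0.5,"yaw":-1},{"x":0,"y":0,"z":-0.5,"yaw":-1},{"x":0,"y":0,"z":0,"yaw":-1},{"x":0,"y":0,"z":0,"yaw":-1},{"x":0,"y":0,"z":0,"yaw":-1}]' 1 20
python3 go.py blue 0.26
```

```text
time_s: 0.52
tcp_pos: [0.165, -0.6526, 0.2596]
eef_rot: [179.6, 0.1, -145.1]
contact_force: [0.9, 0.2, 0.5]
gripper_width: 0.0877
t 0.52 tcp [ 0.165  -0.6526  0.2596] rot [ 1.796e+02  1.000e-01 -1.451e+02] w 0.0877 F [0.9 0.2 0.5] need rows x,y,z [-27.4   17.96   0.17]
```

```bash
python3 -m inch '[{"x":0,"y":0,"z":0,"yaw":-1},{"x":0,"y":0,"z":0,"yaw":-1},{"x":0,"y":0,"z":0,"yaw":-1},{"x":0,"y":0,"z":0,"yaw":-1},{"x":0,"y":0,"z":0,"yaw":-1}]' >/dev/null
python3 -m inch '[{"x":0,"y":0,"z":0,"yaw":-1},{"x":0,"y":0,"z":0,"yaw":-1},{"x":0,"y":0,"z":0,"yaw":-1},{"x":0,"y":0,"z":0,"yaw":-1},{"x":0,"y":0,"z":0,"yaw":-1}]' >/dev/null
python3 -m inch '[{"x":0,"y":0,"z":0,"yaw":-1},{"x":0,"y":0,"z":0,"yaw":-1},{"x":0,"y":0,"z":0,"yaw":-1},{"x":0,"y":0,"z":0,"yaw":-1},{"x":0,"y":0,"z":0,"yaw":-1}]' >/dev/null
python3 -m inch '[{"x":0,"y":0,"z":0,"yaw":-1},{"x":0,"y":0,"z":0,"yaw":-1},{"x":0,"y":0,"z":0,"yaw":-1},{"x":0,"y":0,"z":0,"yaw":-1},{"x":0,"y":0,"z":0,"yaw":-1}]' >/dev/null
python3 -m inch '[{"x":0,"y":0,"z":0,"yaw":-1},{"x":0,"y":0,"z":0,"yaw":-1},{"x":0,"y":0,"z":0,"yaw":-1},{"x":0,"y":0,"z":0,"yaw":-1},{"x":0,"y":0,"z":0,"yaw":0}]' >/dev/null
python3 go.py hold 0.26;python3 go.py .42 .08 0.26;python3 go.py blue .26
```

```text
t 2.6 tcp [ 0.1635 -0.646   0.2451] rot [-179.1    1.7  -44. ] w 0.0872 F [-0.3 -0.1 -1.3] need rows x,y,z [ -3.4  -15.98  -0.25]
t 2.6 tcp [ 0.1635 -0.646   0.2451] rot [-179.1    1.7  -44. ] w 0.0872 F [-0.3 -0.1 -1.3] need rows x,y,z [-12.81 -28.02   0.21]
t 2.6 tcp [ 0.1635 -0.646   0.2451] rot [-179.1    1.7  -44. ] w 0.0872 F [-0.3 -0.1 -1.3] need rows x,y,z [-12.13 -30.2    0.22]
```

```bash
python3 -m inch '[{"x":-0.2,"y":-0.5,"z":0,"yaw":0},{"x":-0.2,"y":-1,"z":0,"yaw":0},{"x":-0.2,"y":-1,"z":0,"yaw":0},{"x":-0.2,"y":-1,"z":0,"yaw":0},{"x":-0.2,"y":-1,"z":0,"yaw":0}]'
python3 -m inch '[{"x":-0.2,"y":-1,"z":0,"yaw":0},{"x":-0.2,"y":-1,"z":0,"yaw":0},{"x":-0.2,"y":-1,"z":0,"yaw":0},{"x":-0.2,"y":-1,"z":0,"yaw":0},{"x":-0.2,"y":-1,"z":0,"yaw":0}]'
python3 go.py hold 0.26;python3 go.py blue .26
```

```text
time_s: 3.02
tcp_pos: [0.2226, -0.547, 0.2433]
eef_rot: [-179.1, 2.1, -45.1]
contact_force: [0.8, -0.4, -0.3]
gripper_width: 0.0874
time_s: 3.43
tcp_pos: [0.2959, -0.4354, 0.2449]
eef_rot: [-179.1, 2.2, -45.9]
contact_force: [1.3, 0.2, 0.3]
gripper_width: 0.088
t 3.43 tcp [ 0.2959 -0.4354  0.2449] rot [-179.1    2.2  -45.9] w 0.088 F [1.3 0.2 0.3] need rows x,y,z [-1.57 -6.19 -0.45]
t 3.43 tcp [ 0.2959 -0.4354  0.2449] rot [-179.1    2.2  -45.9] w 0.088 F [1.3 0.2 0.3] need rows x,y,z [-10.78 -20.11   0.13]
```

```bash
python3 -m inch '[{"x":-0.3,"y":-1,"z":0,"yaw":0},{"x":-0.3,"y":-1,"z":0,"yaw":0},{"x":-0.3,"y":-1,"z":0,"yaw":0},{"x":-0.4,"y":-1,"z":0,"yaw":0},{"x":-0.5,"y":-1,"z":0,"yaw":0}]'
python3 -m inch '[{"x":-0.6,"y":-1,"z":0,"yaw":0},{"x":-0.6,"y":-1,"z":0,"yaw":0},{"x":-0.6,"y":-1,"z":0,"yaw":0},{"x":-0.6,"y":-1,"z":0,"yaw":0},{"x":-0.6,"y":-1,"z":0,"yaw":0}]'
python3 go.py blue .25
```

```text
time_s: 3.85
tcp_pos: [0.3574, -0.3105, 0.2479]
eef_rot: [-179.1, 2.3, -46.8]
contact_force: [0.5, -0.1, -0.3]
gripper_width: 0.0877
time_s: 4.27
tcp_pos: [0.3983, -0.1637, 0.2525]
eef_rot: [-179.2, 2.4, -47.6]
contact_force: [0.7, -1.1, 0.0]
gripper_width: 0.0882
t 4.27 tcp [ 0.3983 -0.1637  0.2525] rot [-179.2    2.4  -47.6] w 0.0882 F [ 0.7 -1.1  0. ] need rows x,y,z [-6.07 -9.43  0.49]
```

```bash
python3 -m inch '[{"x":-0.6,"y":-1,"z":0,"yaw":0},{"x":-0.6,"y":-1,"z":0,"yaw":0},{"x":-0.6,"y":-1,"z":0,"yaw":0},{"x":-0.6,"y":-1,"z":0,"yaw":0},{"x":-0.6,"y":-1,"z":0,"yaw":0}]' >/dev/null
python3 -m inch '[{"x":-0.6,"y":-1,"z":0,"yaw":0},{"x":-0.6,"y":-1,"z":0,"yaw":0},{"x":-0.7,"y":-1,"z":0,"yaw":0},{"x":-0.3,"y":-0.3,"z":0,"yaw":0},{"x":0,"y":0,"z":0,"yaw":-0.5}]' 
python3 go.py blue .25
```

```text
time_s: 5.1
tcp_pos: [0.467, 0.0888, 0.2619]
eef_rot: [-179.0, 2.4, -46.9]
contact_force: [-0.3, -0.1, -0.7]
gripper_width: 0.0875
t 5.1 tcp [0.467  0.0888 0.2619] rot [-179.     2.4  -46.9] w 0.0875 F [-0.3 -0.1 -0.7] need rows x,y,z [-0.44 -0.59  0.51]
```

```bash
python3 -m inch '[{"x":-0.4,"y":-0.6,"z":0.5,"yaw":0},{"x":0,"y":0,"z":1,"yaw":0},{"x":0,"y":0,"z":1,"yaw":0},{"x":0,"y":0,"z":0.5,"yaw":0},{"x":0,"y":0,"z":0,"yaw":0}]' 
python3 go.py blue .102
python3 - <<'E'
from h import *
i=r.camera_info("wrist");im,d=r.capture("wrist");cv2.imwrite("pics/w1.png",im[:,:,::-1]);print(i)
E
```

```text
time_s: 5.52
tcp_pos: [0.4706, 0.1131, 0.1859]
eef_rot: [-178.8, 2.3, -47.3]
contact_force: [1.0, -1.3, -0.4]
gripper_width: 0.0878
t 5.52 tcp [0.4706 0.1131 0.1859] rot [-178.8    2.3  -47.3] w 0.0878 F [ 1.  -1.3 -0.4] need rows x,y,z [0.28 0.24 3.34]
{'mtx': array([[309.70691629,   0.        , 320.90870911],
       [  0.        , 309.70691629, 198.47809503],
       [  0.        ,   0.        ,   1.        ]]), 'pose': array([[-0.73546232, -0.64838112, -0.19671578,  0.52134685],
       [-0.67725653,  0.6946946 ,  0.24232828,  0.05414683],
       [-0.0204637 ,  0.31145037, -0.95004205,  0.33014915],
       [ 0.        ,  0.        ,  0.        ,  1.        ]])}
```

View pics/w1.png

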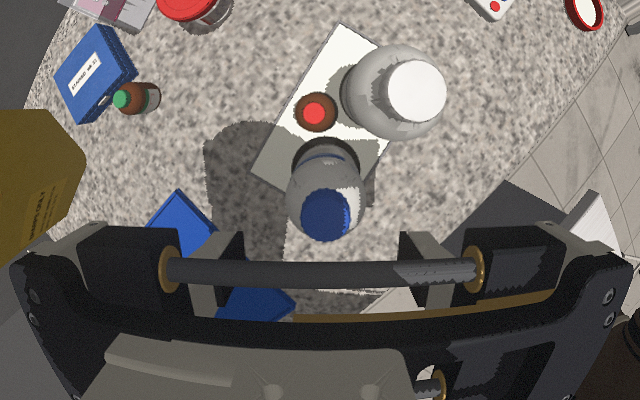

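The wrist view shows the blue cap at (325,214) between the jaws (fingers near 215 and 425), the white cap at (417,92) and the red cap at (314,112). I'll cross-check the positions with fisheye rays.

```bash
cat >> h.py <<'E'
def wcast(info,px,z):
    M=np.array(info["mtx"]);T=np.array(info["pose"])
    v=np.array([px[0]-M[0,2],px[1]-M[1,2]])/M[0,0];th=np.linalg.norm(v)
    d=T[:3,:3]@np.append(np.sin(th)*v/th,np.cos(th));o=T[:3,3]
    return o+d*(z-o[2])/d[2]
E
python3 - <<'E'
from h import *
i=r.camera_info("wrist")
for n,p,z in(("blue",(325,214),.143),("white",(417,92),.168),("vial",(314,112),.07)):print(n,wcast(i,p,z).round(4))
E
```

```text
blue [0.4737 0.1082 0.143 ]
white [0.491  0.0174 0.168 ]
vial [0.5234 0.0689 0.07  ]
```

```bash
python3 -m inch '[{"x":0.2,"y":0.2,"z":1,"yaw":0},{"x":0,"y":0,"z":1,"yaw":0},{"x":0,"y":0,"z":0.9,"yaw":0},{"x":0,"y":0,"z":0.3,"yaw":0},{"x":0,"y":0,"z":0,"yaw":0}]' 
python3 go.py blue .102
```

```text
time_s: 5.98
tcp_pos: [0.4743, 0.1108, 0.1107]
eef_rot: [-178.3, 2.1, -47.6]
contact_force: [0.0, -1.2, 0.8]
gripper_width: 0.0873
t 5.98 tcp [0.4743 0.1108 0.1107] rot [-178.3    2.1  -47.6] w 0.0873 F [ 0.  -1.2  0.8] need rows x,y,z [-0.01  0.23  0.34]
```

```bash
python3 -m inch '[{"x":0,"y":0.15,"z":0.35,"yaw":0},{"x":0,"y":0,"z":0,"yaw":0}]' 
python3 -m inch '[{"x":0,"y":0,"z":0,"yaw":0},{"x":0,"y":0,"z":0,"yaw":0},{"x":0,"y":0,"z":0,"yaw":0},{"x":0,"y":0,"z":0,"yaw":0},{"x":0,"y":0,"z":0,"yaw":0}]' -1 25
python3 -m inch '[{"x":0,"y":0,"z":0,"yaw":0},{"x":0,"y":0,"z":0,"yaw":0},{"x":0,"y":0,"z":0,"yaw":0}]'
python3 go.py far .2
```

```text
time_s: 6.15
tcp_pos: [0.4726, 0.109, 0.1033]
eef_rot: [-178.1, 2.1, -47.6]
contact_force: [-1.1, 0.3, -0.8]
gripper_width: 0.0878
time_s: 6.57
tcp_pos: [0.4744, 0.1098, 0.1071]
eef_rot: [-177.8, 2.0, -47.6]
contact_force: [0.3, 0.0, -2.9]
gripper_width: 0.0642
time_s: 6.82
tcp_pos: [0.4739, 0.1097, 0.107]
eef_rot: [-177.8, 2.0, -47.7]
contact_force: [-0.6, -0.0, -2.3]
gripper_width: 0.0644
t 6.82 tcp [0.4739 0.1097 0.107 ] rot [-177.8    2.   -47.7] w 0.0644 F [-0.6 -0.  -2.3] need rows x,y,z [-4.32 -7.37 -3.3 ]
```

```bash
python3 -m inch '[{"x":0,"y":0,"z":-0.4,"yaw":0},{"x":0,"y":0,"z":-0.7,"yaw":0},{"x":0,"y":0,"z":-0.7,"yaw":0},{"x":0,"y":0,"z":-0.7,"yaw":0},{"x":0,"y":0,"z":-0.4,"yaw":0}]' 
python3 go.py far .18
```

```text
time_s: 7.23
tcp_pos: [0.4712, 0.1044, 0.181]
eef_rot: [-178.3, 2.1, -47.7]
contact_force: [-0.1, 0.9, -3.2]
gripper_width: 0.0644
t 7.23 tcp [0.4712 0.1044 0.181 ] rot [-178.3    2.1  -47.7] w 0.0644 F [-0.1  0.9 -3.2] need rows x,y,z [-4.28 -7.45  0.41]
```

```bash
python3 -m inch '[{"x":-0.3,"y":-0.5,"z":0,"yaw":0},{"x":-0.5,"y":-0.9,"z":0,"yaw":0},{"x":-0.5,"y":-0.9,"z":0,"yaw":0},{"x":-0.5,"y":-0.9,"z":0,"yaw":0},{"x":-0.5,"y":-0.9,"z":0,"yaw":0}]' >/dev/null
python3 -m inch '[{"x":-0.5,"y":-0.9,"z":0,"yaw":0},{"x":-0.5,"y":-0.9,"z":0,"yaw":0},{"x":-0.5,"y":-0.8,"z":0,"yaw":0},{"x":-0.2,"y":-0.3,"z":0,"yaw":0},{"x":0,"y":0,"z":0,"yaw":0}]' 
python3 go.py far .103
```

```text
time_s: 8.07
tcp_pos: [0.5365, 0.3074, 0.1976]
eef_rot: [-178.0, 2.1, -47.8]
contact_force: [-0.3, -0.5, -3.1]
gripper_width: 0.0641
t 8.07 tcp [0.5365 0.3074 0.1976] rot [-178.     2.1  -47.8] w 0.0641 F [-0.3 -0.5 -3.1] need rows x,y,z [0.1  0.07 3.78]
```

```bash
python3 -m inch '[{"x":0,"y":0,"z":0.5,"yaw":0},{"x":0,"y":0,"z":1,"yaw":0},{"x":0,"y":0,"z":1,"yaw":0},{"x":0,"y":0,"z":0.5,"yaw":0},{"x":0,"y":0,"z":0.1,"yaw":0}]' 
python3 go.py far .103
```

```text
time_s: 8.48
tcp_pos: [0.5362, 0.3115, 0.1194]
eef_rot: [-177.9, 2.1, -47.8]
contact_force: [-0.4, 0.2, -2.9]
gripper_width: 0.0642
t 8.48 tcp [0.5362 0.3115 0.1194] rot [-177.9    2.1  -47.8] w 0.0642 F [-0.4  0.2 -2.9] need rows x,y,z [0.12 0.07 0.65]
```

```bash
python3 -m inch '[{"x":0,"y":0,"z":0.3,"yaw":0},{"x":0,"y":0,"z":0.25,"yaw":0},{"x":0,"y":0,"z":0.1,"yaw":0},{"x":0,"y":0,"z":0,"yaw":0}]' 
python3 go.py far .103
```

```text
time_s: 8.82
tcp_pos: [0.5362, 0.3112, 0.1031]
eef_rot: [-177.9, 2.0, -47.8]
contact_force: [0.7, 0.5, -3.0]
gripper_width: 0.0645
t 8.82 tcp [0.5362 0.3112 0.1031] rot [-177.9    2.   -47.8] w 0.0645 F [ 0.7  0.5 -3. ] need rows x,y,z [ 0.09  0.04 -0.  ]
```

```bash
for k in 1 2 3; do python3 -m inch '[{"x":0,"y":0,"z":0.08,"yaw":0},{"x":0,"y":0,"z":0,"yaw":0}]' | grep -E "tcp|force"; done
```

```text
tcp_pos: [0.5371, 0.3114, 0.1035]
contact_force: [0.3, -0.1, -2.8]
tcp_pos: [0.5379, 0.3122, 0.103]
contact_force: [0.2, -0.7, -2.7]
tcp_pos: [0.5383, 0.3124, 0.1027]
contact_force: [0.2, 0.6, -2.9]
```

```bash
for k in 1 2; do python3 -m inch '[{"x":0,"y":0,"z":0.2,"yaw":0},{"x":0,"y":0,"z":0.1,"yaw":0}]' | grep -E "tcp|force"; done
```

```text
tcp_pos: [0.5389, 0.3121, 0.1]
contact_force: [-8.9, -3.1, 18.8]
tcp_pos: [0.5393, 0.3118, 0.0987]
contact_force: [-4.8, -2.6, 10.2]
```

```bash
python3 -m inch '[{"x":0,"y":0,"z":0,"yaw":0},{"x":0,"y":0,"z":0,"yaw":0},{"x":0,"y":0,"z":0,"yaw":0},{"x":0,"y":0,"z":0,"yaw":0},{"x":0,"y":0,"z":0,"yaw":0}]' 1 
python3 -m inch '[{"x":0,"y":0,"z":-0.5,"yaw":0},{"x":0,"y":0,"z":-1,"yaw":0},{"x":0,"y":0,"z":-1,"yaw":0},{"x":0,"y":0,"z":-1,"yaw":0},{"x":0,"y":0,"z":-1,"yaw":0}]' 
python3 go.py white .22
python3 - <<'E'
from h import *
i=r.camera_info("wrist");im,d=r.capture("wrist");cv2.imwrite("pics/w2.png",im[:,:,::-1])
c=blobs(im,*BLUE,(270,120,390,270))[:3]
for k in c:
    p,rr=cv2.minEnclosingCircle(k);print(p,rr,wcast(i,p,.139).round(4))
E
```

```text
time_s: 10.07
tcp_pos: [0.5405, 0.313, 0.0999]
eef_rot: [-177.1, 1.7, -47.4]
contact_force: [0.5, -0.8, -0.0]
gripper_width: 0.0867
time_s: 10.48
tcp_pos: [0.5358, 0.3045, 0.2065]
eef_rot: [-178.0, 1.7, -47.5]
contact_force: [0.7, 1.5, 0.1]
gripper_width: 0.0876
t 10.48 tcp [0.5358 0.3045 0.2065] rot [-178.     1.7  -47.5] w 0.0876 F [0.7 1.5 0.1] need rows x,y,z [ 7.31  9.17 -1.07]
(341.2296142578125, 194.20643615722656) 81.30694580078125 [0.5353 0.2874 0.139 ]
```

View pics/w2.png

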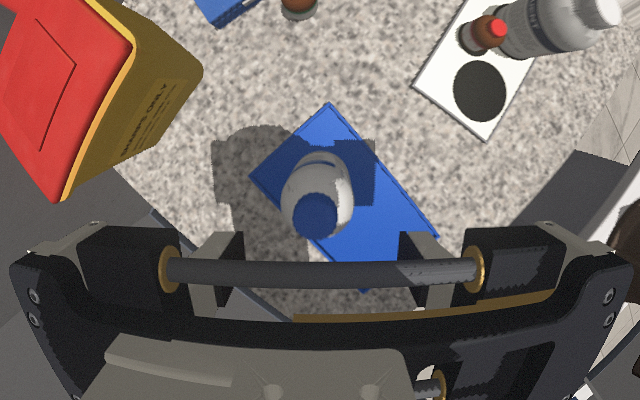

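The blue bottle stands upright in the tray (cap at 315,214), and its now empty pad is visible at (479,91). Next is the white bottle.

```bash
python3 - <<'E'
from h import *
i=r.camera_info("wrist")
print("cap",wcast(i,(315,214),.139).round(4),"pad",wcast(i,(479,91),.008).round(4))
E
python3 -m inch '[{"x":0.5,"y":0.5,"z":-0.8,"yaw":0},{"x":0.8,"y":1,"z":-0.3,"yaw":0},{"x":0.8,"y":1,"z":0,"yaw":0},{"x":0.8,"y":1,"z":0,"yaw":0},{"x":0.8,"y":1,"z":0,"yaw":0}]'
python3 -m inch '[{"x":0.8,"y":1,"z":0,"yaw":0},{"x":0.8,"y":1,"z":0,"yaw":0},{"x":0.8,"y":1,"z":0,"yaw":0},{"x":0.7,"y":0.8,"z":0,"yaw":0},{"x":0.3,"y":0.3,"z":0,"yaw":0}]'
python3 go.py white .2
```

```text
cap [0.5403 0.3148 0.139 ] pad [0.4752 0.1102 0.008 ]
time_s: 10.95
tcp_pos: [0.5198, 0.1623, 0.2349]
eef_rot: [-177.2, 1.6, -47.0]
contact_force: [0.6, -0.3, 0.2]
gripper_width: 0.0874
time_s: 11.37
tcp_pos: [0.4999, 0.0224, 0.2261]
eef_rot: [-177.2, 1.6, -47.1]
contact_force: [-0.6, 0.5, -0.8]
gripper_width: 0.0875
t 11.37 tcp [0.4999 0.0224 0.2261] rot [-177.2    1.6  -47.1] w 0.0875 F [-0.6  0.5 -0.8] need rows x,y,z [0.   0.57 1.02]
```

```bash
sed -i 's/white=(.490,.014)/white=(.4905,.016)/' go.py
python3 -m inch '[{"x":0,"y":0.5,"z":0.5,"yaw":0},{"x":0,"y":0,"z":0.8,"yaw":0},{"x":0,"y":0,"z":0.3,"yaw":0},{"x":0,"y":0,"z":0,"yaw":0}]'
python3 go.py white .125
```

```text
time_s: 11.7
tcp_pos: [0.4921, 0.0129, 0.1846]
eef_rot: [-177.0, 1.5, -47.4]
contact_force: [-0.1, -0.6, -0.5]
gripper_width: 0.0876
t 11.7 tcp [0.4921 0.0129 0.1846] rot [-177.     1.5  -47.4] w 0.0876 F [-0.1 -0.6 -0.5] need rows x,y,z [-0.07  0.09  2.38]
```

```bash
python3 -m inch '[{"x":-0.05,"y":0.1,"z":0.7,"yaw":0},{"x":0,"y":0,"z":0.9,"yaw":0},{"x":0,"y":0,"z":0.6,"yaw":0},{"x":0,"y":0,"z":0.2,"yaw":0},{"x":0,"y":0,"z":0,"yaw":0}]'
python3 go.py white .125
```

```text
time_s: 12.12
tcp_pos: [0.4942, 0.0182, 0.1253]
eef_rot: [-176.9, 1.4, -47.1]
contact_force: [-0.1, -0.2, -0.7]
gripper_width: 0.0877
t 12.12 tcp [0.4942 0.0182 0.1253] rot [-176.9    1.4  -47.1] w 0.0877 F [-0.1 -0.2 -0.7] need rows x,y,z [-0.04  0.17  0.  ]
```

```bash
python3 -m inch '[{"x":-0.05,"y":0.15,"z":0.05,"yaw":0},{"x":0,"y":0,"z":0,"yaw":0}]'
python3 -m inch '[{"x":0,"y":0,"z":0,"yaw":0},{"x":0,"y":0,"z":0,"yaw":0},{"x":0,"y":0,"z":0,"yaw":0},{"x":0,"y":0,"z":0,"yaw":0},{"x":0,"y":0,"z":0,"yaw":0}]' -1 30
python3 -m inch '[{"x":0,"y":0,"z":0,"yaw":0},{"x":0,"y":0,"z":0,"yaw":0}]'
python3 go.py white .125
python3 -m inch '[{"x":0,"y":0,"z":-0.4,"yaw":0},{"x":0,"y":0,"z":-0.7,"yaw":0},{"x":0,"y":0,"z":-0.7,"yaw":0},{"x":0,"y":0,"z":-0.7,"yaw":0},{"x":0,"y":0,"z":-0.7,"yaw":0}]' 
python3 go.py near .21
```

```text
time_s: 12.28
tcp_pos: [0.4914, 0.0174, 0.1249]
eef_rot: [-176.9, 1.3, -47.1]
contact_force: [-0.0, 1.0, -0.3]
gripper_width: 0.0874
time_s: 12.7
tcp_pos: [0.4923, 0.0178, 0.1277]
eef_rot: [-176.7, 1.2, -47.0]
contact_force: [-0.1, -0.8, -4.1]
gripper_width: 0.0687
time_s: 12.87
tcp_pos: [0.492, 0.0177, 0.1275]
eef_rot: [-176.7, 1.3, -47.1]
contact_force: [-0.3, 0.3, -0.4]
gripper_width: 0.0687
t 12.87 tcp [0.492  0.0177 0.1275] rot [-176.7    1.3  -47.1] w 0.0687 F [-0.3  0.3 -0.4] need rows x,y,z [0.01 0.1  0.09]
time_s: 13.28
tcp_pos: [0.4855, 0.0119, 0.2069]
eef_rot: [-177.3, 1.6, -47.2]
contact_force: [0.4, 0.2, -4.2]
gripper_width: 0.0686
t 13.28 tcp [0.4855 0.0119 0.2069] rot [-177.3    1.6  -47.2] w 0.0686 F [ 0.4  0.2 -4.2] need rows x,y,z [-10.22  -7.03   0.49]
```

```bash
python3 -m inch '[{"x":-0.5,"y":-0.4,"z":0,"yaw":0},{"x":-0.9,"y":-0.6,"z":0,"yaw":0},{"x":-1,"y":-0.7,"z":0,"yaw":0},{"x":-1,"y":-0.7,"z":0,"yaw":0},{"x":-1,"y":-0.7,"z":0,"yaw":0}]' >/dev/null
python3 -m inch '[{"x":-1,"y":-0.7,"z":0,"yaw":0},{"x":-1,"y":-0.7,"z":0,"yaw":0},{"x":-1,"y":-0.7,"z":0,"yaw":0},{"x":-0.8,"y":-0.6,"z":0,"yaw":0},{"x":-0.7,"y":-0.5,"z":0,"yaw":0}]' 
python3 go.py near .19
```

```text
time_s: 14.12
tcp_pos: [0.4478, 0.288, 0.2319]
eef_rot: [-177.0, 1.5, -47.6]
contact_force: [-0.3, -1.0, -4.0]
gripper_width: 0.0683
t 14.12 tcp [0.4478 0.288  0.2319] rot [-177.     1.5  -47.6] w 0.0683 F [-0.3 -1.  -4. ] need rows x,y,z [-1.06 -0.54  1.73]
```

```bash
python3 -m inch '[{"x":-0.7,"y":-0.4,"z":0.5,"yaw":0},{"x":-0.2,"y":-0.1,"z":0.6,"yaw":0},{"x":0,"y":0,"z":0.5,"yaw":0},{"x":0,"y":0,"z":0.1,"yaw":0},{"x":0,"y":0,"z":0,"yaw":0}]' 
python3 go.py near .124
```

```text
time_s: 14.53
tcp_pos: [0.4411, 0.3219, 0.192]
eef_rot: [-176.9, 1.5, -47.3]
contact_force: [-0.3, 0.2, -4.0]
gripper_width: 0.0684
t 14.53 tcp [0.4411 0.3219 0.192 ] rot [-176.9    1.5  -47.3] w 0.0684 F [-0.3  0.2 -4. ] need rows x,y,z [0.16 0.23 2.71]
```

```bash
python3 -m inch '[{"x":0.1,"y":0.2,"z":0.6,"yaw":0},{"x":0,"y":0.1,"z":0.8,"yaw":0},{"x":0,"y":0,"z":0.7,"yaw":0},{"x":0,"y":0,"z":0.3,"yaw":0},{"x":0,"y":0,"z":0.2,"yaw":0}]' 
python3 go.py near .123
for k in 1 2; do python3 -m inch '[{"x":0,"y":0,"z":0.2,"yaw":0},{"x":0,"y":0,"z":0.1,"yaw":0}]' | grep -E "tcp|force"; done
```

```text
time_s: 14.95
tcp_pos: [0.4411, 0.3185, 0.1308]
eef_rot: [-176.6, 1.5, -47.4]
contact_force: [0.4, 0.1, -4.7]
gripper_width: 0.0687
t 14.95 tcp [0.4411 0.3185 0.1308] rot [-176.6    1.5  -47.4] w 0.0687 F [ 0.4  0.1 -4.7] need rows x,y,z [-0.01  0.01  0.31]
tcp_pos: [0.4419, 0.3188, 0.1239]
contact_force: [0.6, 0.0, -3.0]
tcp_pos: [0.4428, 0.319, 0.1216]
contact_force: [-5.9, -1.4, 8.4]
```

Contact. I'll release, lift and look.

```bash
python3 -m inch '[{"x":0,"y":0,"z":0,"yaw":0},{"x":0,"y":0,"z":0,"yaw":0},{"x":0,"y":0,"z":0,"yaw":0},{"x":0,"y":0,"z":0,"yaw":0},{"x":0,"y":0,"z":0,"yaw":0}]' 1 
python3 -m inch '[{"x":0,"y":0,"z":-0.5,"yaw":0},{"x":0,"y":0,"z":-1,"yaw":0},{"x":0,"y":0,"z":-1,"yaw":0},{"x":0,"y":0,"z":-1,"yaw":0},{"x":0,"y":0,"z":-0.7,"yaw":0}]' 
python3 go.py vial .2
python3 - <<'E'
from h import *
i=r.camera_info("wrist");im,d=r.capture("wrist");cv2.imwrite("pics/w3.png",im[:,:,::-1])
im,d=r.capture("side");cv2.imwrite("pics/side3.png",im[:,:,::-1])
print(i)
E
```

```text
time_s: 15.7
tcp_pos: [0.446, 0.3222, 0.127]
eef_rot: [-175.8, 1.4, -47.2]
contact_force: [-0.8, 0.4, -0.6]
gripper_width: 0.0872
time_s: 16.12
tcp_pos: [0.441, 0.3134, 0.2308]
eef_rot: [-176.4, 1.3, -47.2]
contact_force: [0.3, 0.6, 0.5]
gripper_width: 0.0875
t 16.12 tcp [0.441  0.3134 0.2308] rot [-176.4    1.3  -47.2] w 0.0875 F [0.3 0.6 0.5] need rows x,y,z [9.46 4.37 0.74]
{'mtx': array([[309.70691629,   0.        , 320.90870911],
       [  0.        , 309.70691629, 198.47809503],
       [  0.        ,   0.        ,   1.        ]]), 'pose': array([[-0.73351962, -0.66163972, -0.15550514,  0.48539078],
       [-0.67675496,  0.68984056,  0.25714341,  0.25222608],
       [-0.06286254,  0.29385862, -0.95377954,  0.37612191],
       [ 0.        ,  0.        ,  0.        ,  1.        ]])}
```

View pics/w3.png

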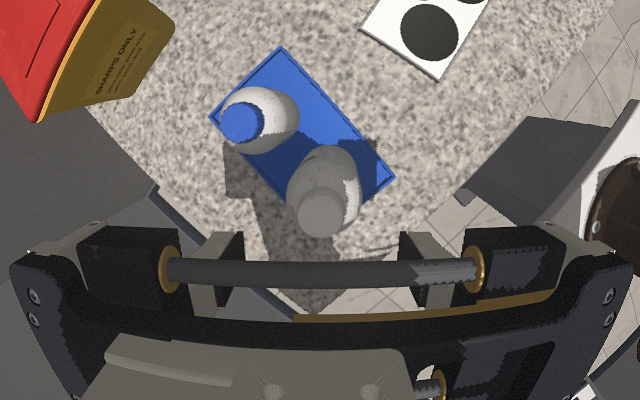

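View pics/side3.png

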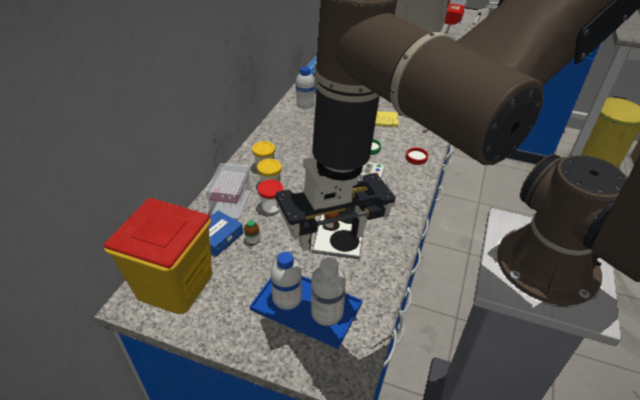

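Both bottles stand upright in the tray: blue cap at (243,123) and white cap at (320,213) in the wrist picture, and the side view agrees. Next is the vial.

```bash
python3 - <<'E'
from h import *
i=r.camera_info("wrist")
print("blue",wcast(i,(243,123),.139).round(4),"white",wcast(i,(320,213),.164).round(4))
E
python3 -m inch '[{"x":0.6,"y":0.3,"z":0,"yaw":0},{"x":1,"y":0.5,"z":0,"yaw":0},{"x":1,"y":0.5,"z":0,"yaw":0},{"x":1,"y":0.5,"z":0,"yaw":0},{"x":1,"y":0.5,"z":0,"yaw":0}]'
python3 -m inch '[{"x":1,"y":0.4,"z":0.2,"yaw":0},{"x":1,"y":0.4,"z":0.2,"yaw":0},{"x":1,"y":0.4,"z":0.2,"yaw":0},{"x":0.5,"y":0.2,"z":0.2,"yaw":0},{"x":0,"y":0,"z":0,"yaw":0}]'
python3 go.py vial .15
```

```text
blue [0.535  0.3148 0.139 ] white [0.4446 0.3197 0.164 ]
time_s: 16.63
tcp_pos: [0.4782, 0.1921, 0.2242]
eef_rot: [-176.0, 1.4, -46.8]
contact_force: [0.6, 0.5, 0.6]
gripper_width: 0.0876
time_s: 17.05
tcp_pos: [0.5141, 0.0974, 0.1955]
eef_rot: [-176.1, 1.5, -47.0]
contact_force: [-0.5, 0.8, -0.5]
gripper_width: 0.0875
t 17.05 tcp [0.5141 0.0974 0.1955] rot [-176.1    1.5  -47. ] w 0.0875 F [-0.5  0.8 -0.5] need rows x,y,z [1.15 0.72 1.75]
```

```bash
python3 -m inch '[{"x":0.5,"y":0.3,"z":0.3,"yaw":1},{"x":0.5,"y":0.3,"z":0.3,"yaw":1},{"x":0.2,"y":0.1,"z":0.2,"yaw":1},{"x":0,"y":0,"z":0,"yaw":1},{"x":0,"y":0,"z":0,"yaw":0}]'
python3 go.py vial .12
python3 - <<'E'
from h import *
i=r.camera_info("wrist");im,d=r.capture("wrist");cv2.imwrite("pics/w4.png",im[:,:,::-1])
for k in blobs(im,*RED,(220,100,420,260),30)[:3]:
    p,rr=cv2.minEnclosingCircle(k);print(p,rr,wcast(i,p,.07).round(4))
E
```

```text
time_s: 17.47
tcp_pos: [0.5203, 0.0631, 0.1698]
eef_rot: [-176.9, 2.5, -63.8]
contact_force: [-0.4, 0.7, 0.7]
gripper_width: 0.0878
t 17.47 tcp [0.5203 0.0631 0.1698] rot [-176.9    2.5  -63.8] w 0.0878 F [-0.4  0.7  0.7] need rows x,y,z [-0.02 -0.02  2.  ]
(321.75762939453125, 199.36102294921875) 12.641410827636719 [0.5228 0.0682 0.07  ]
```

View pics/w4.png

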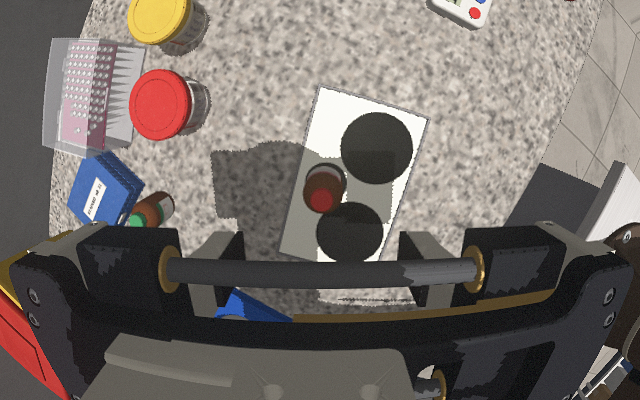

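The vial cap at (322,199) gives (0.523, 0.068), as before. The pads show at (377,148) and (349,232). I'll descend.

```bash
python3 - <<'E'
from h import *
i=r.camera_info("wrist")
print("wpad",wcast(i,(377,148),.008).round(4),"bpad",wcast(i,(349,232),.008).round(4))
E
python3 -m inch '[{"x":0,"y":0,"z":0.6,"yaw":0},{"x":0,"y":0,"z":1,"yaw":0},{"x":0,"y":0,"z":0.8,"yaw":0},{"x":0,"y":0,"z":0.2,"yaw":0}]'
python3 go.py vial .04
```

```text
wpad [0.4912 0.0147 0.008 ] bpad [0.4736 0.1082 0.008 ]
time_s: 17.85
tcp_pos: [0.5243, 0.0704, 0.1059]
eef_rot: [-176.4, 2.4, -62.8]
contact_force: [-1.3, 0.1, -0.9]
gripper_width: 0.0873
t 17.85 tcp [0.5243 0.0704 0.1059] rot [-176.4    2.4  -62.8] w 0.0873 F [-1.3  0.1 -0.9] need rows x,y,z [0.19 0.31 2.62]
```

```bash
python3 -m inch '[{"x":0.2,"y":0.3,"z":0.7,"yaw":0},{"x":0,"y":0,"z":0.9,"yaw":0},{"x":0,"y":0,"z":0.7,"yaw":0},{"x":0,"y":0,"z":0.2,"yaw":0}]'
python3 go.py vial .038
```

```text
time_s: 18.18
tcp_pos: [0.5238, 0.0691, 0.0431]
eef_rot: [-176.2, 2.4, -62.1]
contact_force: [-0.2, -0.3, -0.3]
gripper_width: 0.0876
t 18.18 tcp [0.5238 0.0691 0.0431] rot [-176.2    2.4  -62.1] w 0.0876 F [-0.2 -0.3 -0.3] need rows x,y,z [0.05 0.12 0.19]
```

```bash
python3 -m inch '[{"x":0.05,"y":0.1,"z":0.25,"yaw":0}]'
python3 -m inch '[{"x":0,"y":0,"z":0.05,"yaw":0},{"x":0,"y":0,"z":0.05,"yaw":0},{"x":0,"y":0,"z":0,"yaw":0},{"x":0,"y":0,"z":0,"yaw":0},{"x":0,"y":0,"z":0,"yaw":0}]' -1 10
python3 -m inch '[{"x":0,"y":0,"z":0,"yaw":0},{"x":0,"y":0,"z":0,"yaw":0},{"x":0,"y":0,"z":0,"yaw":0},{"x":0,"y":0,"z":0,"yaw":0}]'
python3 go.py hold .15
```

```text
time_s: 18.27
tcp_pos: [0.5232, 0.068, 0.0369]
eef_rot: [-176.2, 2.3, -62.0]
contact_force: [0.5, -0.4, 0.4]
gripper_width: 0.0872
time_s: 18.68
tcp_pos: [0.5244, 0.069, 0.0367]
eef_rot: [-176.0, 2.3, -61.8]
contact_force: [-0.0, -0.2, 0.3]
gripper_width: 0.0601
time_s: 19.02
tcp_pos: [0.5253, 0.0693, 0.0385]
eef_rot: [-175.8, 2.3, -61.8]
contact_force: [0.0, -0.2, 0.0]
gripper_width: 0.037
t 19.02 tcp [0.5253 0.0693 0.0385] rot [-175.8    2.3  -61.8] w 0.037 F [ 0.  -0.2  0. ] need rows x,y,z [10.08 11.72 -5.73]
```

```bash
python3 -m inch '[{"x":0,"y":0,"z":0,"yaw":0},{"x":0,"y":0,"z":0,"yaw":0},{"x":0,"y":0,"z":-0.5,"yaw":0},{"x":0,"y":0,"z":-0.9,"yaw":0},{"x":0,"y":0,"z":-0.9,"yaw":0}]'
python3 -m inch '[{"x":0.2,"y":0.2,"z":-1,"yaw":0},{"x":0.5,"y":0.5,"z":-0.7,"yaw":0},{"x":0.8,"y":0.9,"z":0,"yaw":0},{"x":0.8,"y":1,"z":0,"yaw":0},{"x":0.8,"y":1,"z":0,"yaw":0}]'
python3 go.py hold .15
```

```text
time_s: 19.43
tcp_pos: [0.5194, 0.064, 0.0924]
eef_rot: [-176.4, 2.4, -61.9]
contact_force: [1.0, -0.2, -0.5]
gripper_width: 0.0358
time_s: 19.85
tcp_pos: [0.4796, -0.048, 0.1333]
eef_rot: [-175.8, 2.2, -61.4]
contact_force: [0.6, -1.0, -0.3]
gripper_width: 0.0354
t 19.85 tcp [ 0.4796 -0.048   0.1333] rot [-175.8    2.2  -61.4] w 0.0354 F [ 0.6 -1.  -0.3] need rows x,y,z [ 6.91  8.24 -1.54]
```

```bash
python3 -m inch '[{"x":0.8,"y":1,"z":-0.2,"yaw":0},{"x":0.8,"y":1,"z":-0.2,"yaw":0},{"x":0.8,"y":1,"z":-0.2,"yaw":0},{"x":0.8,"y":1,"z":-0.2,"yaw":0},{"x":0.8,"y":1,"z":-0.2,"yaw":0}]'
python3 -m inch '[{"x":0.8,"y":0.9,"z":0,"yaw":0},{"x":0.8,"y":0.9,"z":0,"yaw":0},{"x":0.6,"y":0.7,"z":0,"yaw":0},{"x":0.1,"y":0.2,"z":0,"yaw":0},{"x":0,"y":0,"z":0,"yaw":0}]'
python3 go.py hold .1
python3 - <<'E'
from h import *
i=r.camera_info("wrist");im,d=r.capture("wrist");cv2.imwrite("pics/w5.png",im[:,:,::-1])
print(np.round(i["pose"],4).tolist())
E
```

```text
time_s: 20.27
tcp_pos: [0.4123, -0.2024, 0.1454]
eef_rot: [-175.7, 2.2, -61.2]
contact_force: [0.6, -0.5, 0.2]
gripper_width: 0.0361
time_s: 20.68
tcp_pos: [0.3763, -0.2932, 0.1386]
eef_rot: [-175.7, 2.1, -61.5]
contact_force: [-0.3, 0.3, -0.4]
gripper_width: 0.0356
t 20.68 tcp [ 0.3763 -0.2932  0.1386] rot [-175.7    2.1  -61.5] w 0.0356 F [-0.3  0.3 -0.4] need rows x,y,z [0.36 0.12 1.53]
[[-0.8776, -0.4721, -0.0828, 0.4033], [-0.4734, 0.8266, 0.3042, -0.3662], [-0.0752, 0.3062, -0.949, 0.2829], [0.0, 0.0, 0.0, 1.0]]
```

View pics/w5.png

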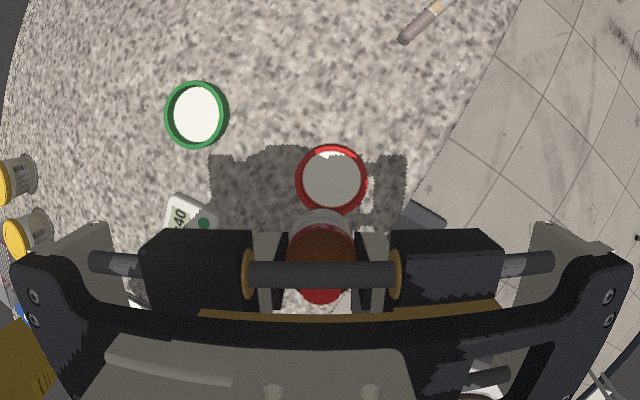

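The vial is held upright, and the red holder ring is centred at about (331,179).

Run:
```python
from h import *
i=r.camera_info("wrist");im=cv2.imread("pics/w5.png")[:,:,::-1]
b=blobs(im,*RED,(285,135,375,214),30)[0];b=b.reshape(-1,2);b=b[b[:,1]<205]
W=np.array([wcast(i,p,.018)[:2] for p in b]);A=np.c_[2*W,np.ones(len(W))]
s=np.linalg.lstsq(A,(W**2).sum(1),rcond=None)[0];print("holder",s[:2].round(4),"R",np.sqrt(s[2]+s[:2]@s[:2]).round(4),wcast(i,(331,179),.012).round(4))
```

```text
holder [ 0.3808 -0.2998] R 0.0321 [ 0.3808 -0.2996  0.012 ]
```

```bash
sed -i 's/hold=(.380,-.300)/hold=(.3815,-.299)/' go.py
python3 go.py hold .07
python3 -m inch '[{"x":0.3,"y":0.1,"z":0.8,"yaw":0},{"x":0.1,"y":0.1,"z":0.9,"yaw":0},{"x":0,"y":0,"z":0.6,"yaw":0},{"x":0,"y":0,"z":0.2,"yaw":0}]'
python3 go.py hold .055
```

```text
t 20.73 tcp [ 0.3766 -0.2927  0.1387] rot [-175.7    2.1  -61.5] w 0.0358 F [-0.5 -0.4  0.2] need rows x,y,z [0.41 0.16 2.73]
time_s: 21.07
tcp_pos: [0.3838, -0.2984, 0.0763]
eef_rot: [-175.4, 1.7, -61.4]
contact_force: [0.7, 0.1, -0.8]
gripper_width: 0.0359
t 21.07 tcp [ 0.3838 -0.2984  0.0763] rot [-175.4    1.7  -61.4] w 0.0359 F [ 0.7  0.1 -0.8] need rows x,y,z [0.   0.16 0.84]
```

```bash
python3 -m inch '[{"x":0,"y":0.15,"z":0.6,"yaw":0},{"x":0,"y":0,"z":0.5,"yaw":0},{"x":0,"y":0,"z":0.2,"yaw":0},{"x":0,"y":0,"z":0.1,"yaw":0}]'
python3 go.py hold .0365
```

```text
time_s: 21.4
tcp_pos: [0.3847, -0.2948, 0.0406]
eef_rot: [-175.4, 1.7, -61.1]
contact_force: [-1.2, 0.3, -0.4]
gripper_width: 0.036
t 21.4 tcp [ 0.3847 -0.2948  0.0406] rot [-175.4    1.7  -61.1] w 0.036 F [-1.2  0.3 -0.4] need rows x,y,z [0.09 0.21 0.15]
```

```bash
python3 -m inch '[{"x":0.15,"y":0.25,"z":0.1,"yaw":0},{"x":0,"y":0.05,"z":0.15,"yaw":0}]'; python3 go.py hold .0365
python3 -m inch '[{"x":0.05,"y":0.05,"z":0.15,"yaw":0},{"x":0,"y":0,"z":0.1,"yaw":0}]'
python3 go.py hold .0365
```

```text
time_s: 21.57
tcp_pos: [0.3827, -0.3016, 0.0355]
eef_rot: [-175.3, 1.6, -60.9]
contact_force: [-2.1, -0.4, 15.0]
gripper_width: 0.036
t 21.57 tcp [ 0.3827 -0.3016  0.0355] rot [-175.3    1.6  -60.9] w 0.036 F [-2.1 -0.4 15. ] need rows x,y,z [-0.12 -0.01 -0.04]
time_s: 21.73
tcp_pos: [0.3847, -0.3045, 0.0323]
eef_rot: [-175.1, 1.3, -60.7]
contact_force: [-3.1, 1.3, 14.1]
gripper_width: 0.0358
t 21.73 tcp [ 0.3847 -0.3045  0.0323] rot [-175.1    1.3  -60.7] w 0.0358 F [-3.1  1.3 14.1] need rows x,y,z [-0.26 -0.01 -0.16]
```

```bash
python3 -m inch '[{"x":-0.25,"y":0,"z":-0.15,"yaw":0},{"x":0,"y":0,"z":0,"yaw":0}]'
python3 go.py hold .0365
```

```text
time_s: 21.9
tcp_pos: [0.3821, -0.3001, 0.0378]
eef_rot: [-175.0, 1.2, -60.7]
contact_force: [0.4, 0.2, -0.9]
gripper_width: 0.0357
t 21.9 tcp [ 0.3821 -0.3001  0.0378] rot [-175.     1.2  -60.7] w 0.0357 F [ 0.4  0.2 -0.9] need rows x,y,z [-0.05  0.    0.05]
```

```bash
python3 -m inch '[{"x":-0.1,"y":0,"z":0.12,"yaw":0}]'
python3 -m inch '[{"x":0,"y":0,"z":0,"yaw":0},{"x":0,"y":0,"z":0,"yaw":0},{"x":0,"y":0,"z":0,"yaw":0},{"x":0,"y":0,"z":0,"yaw":0},{"x":0,"y":0,"z":0,"yaw":0}]' 1
python3 -m inch '[{"x":0,"y":0,"z":-0.4,"yaw":0},{"x":0,"y":0,"z":-0.8,"yaw":0},{"x":0,"y":0,"z":-1,"yaw":0},{"x":0,"y":0,"z":-1,"yaw":0},{"x":0,"y":0,"z":-1,"yaw":0}]'
python3 - <<'E'
from h import *
i=r.camera_info("wrist");im,d=r.capture("wrist");cv2.imwrite("pics/w6.png",im[:,:,::-1])
for k in blobs(im,*RED,(250,100,400,262),30)[:3]:
    p,rr=cv2.minEnclosingCircle(k);print(p,rr,wcast(i,p,.068).round(4))
E
```

```text
time_s: 21.98
tcp_pos: [0.3819, -0.2982, 0.0359]
eef_rot: [-175.0, 1.1, -60.7]
contact_force: [0.1, -0.8, -0.1]
gripper_width: 0.0359
time_s: 22.4
tcp_pos: [0.3815, -0.2978, 0.0358]
eef_rot: [-175.0, 1.1, -60.6]
contact_force: [-0.2, -0.3, 0.7]
gripper_width: 0.0637
time_s: 22.82
tcp_pos: [0.3704, -0.3029, 0.1407]
eef_rot: [-175.5, 1.7, -60.7]
contact_force: [0.1, -0.8, -0.4]
gripper_width: 0.0869
(320.8968200683594, 186.61904907226562) 36.5020751953125 [ 0.3834 -0.3144  0.068 ]
(309.091552734375, 210.95069885253906) 14.765283584594727 [ 0.3818 -0.2934  0.068 ]
```

View pics/w6.png

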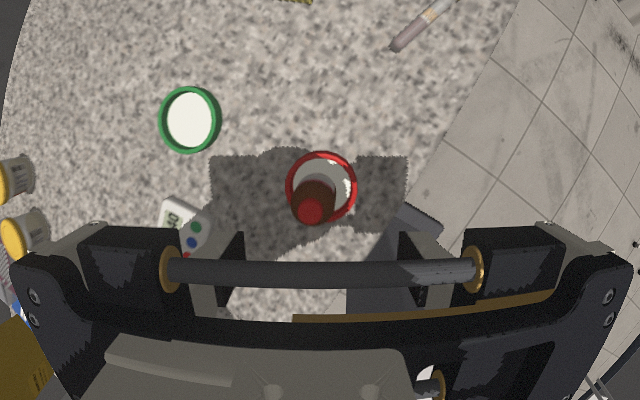

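Run:
```python
from h import *
i=r.camera_info("wrist");im=cv2.imread("pics/w6.png")[:,:,::-1]
b=blobs(im,*RED,(275,135,375,230),30)[0].reshape(-1,2)
b=b[(b[:,1]<192)&((b[:,1]<180)|(b[:,0]>340))]
W=np.array([wcast(i,p,.018)[:2] for p in b]);A=np.c_[2*W,np.ones(len(W))]
s=np.linalg.lstsq(A,(W**2).sum(1),rcond=None)[0];print("holder",s[:2].round(4),np.sqrt(s[2]+s[:2]@s[:2]).round(4))
print(wcast(i,(310.5,212.5),.068).round(4))
im,d=r.capture("side");cv2.imwrite("pics/s6.png",cv2.resize(im[120:190,370:450],None,fx=7,fy=7,interpolation=2)[:,:,::-1])
```

```text
holder [ 0.3835 -0.3029] 0.0294
[ 0.3827 -0.2929  0.068 ]
```

View pics/s6.png

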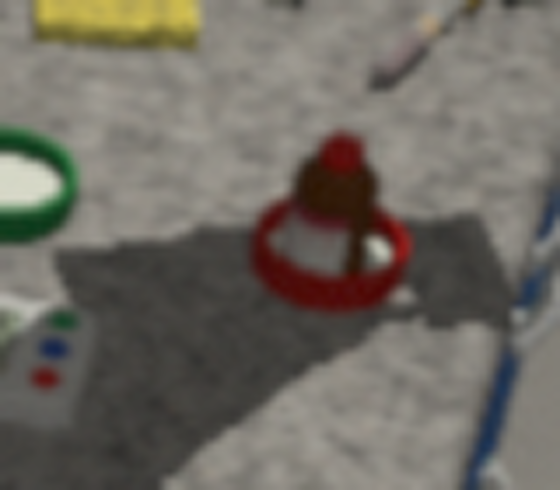

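Run:
```python
from h import *
im,d=r.capture("side")
b=blobs(im,*RED,(405,135,432,146),3)
for k in b: p,rr=cv2.minEnclosingCircle(k);print("cap side",p,rr,cast("side",p,.064).round(4))
# brown body outline
h=cv2.cvtColor(im,cv2.COLOR_RGB2HSV)
for y in range(140,162): print(y,' '.join('%3d,%3d,%3d'%tuple(im[y,x]) for x in range(408,428,3)))
t,_=r.capture("top")
for k in blobs(t,*RED,(410,215,460,260),8): p,rr=cv2.minEnclosingCircle(k);print("top",p,rr,cv2.contourArea(k),cast("top",p,.068).round(4),cast("top",p,.018).round(4))
cv2.imwrite("pics/t6.png",cv2.resize(t[215:265,400:470],None,fx=8,fy=8,interpolation=2)[:,:,::-1])
```

```text
cap side (418.0833435058594, 142.0) 3.083423614501953 [ 0.383  -0.2885  0.064 ]
140 136,133,125 152,149,141 133,128,121  90, 28, 26  92, 33, 30 136,134,125 150,147,139
141 133,129,122 145,140,134 121,115,107  88, 15, 15  89, 19, 18 139,135,128 156,152,145
142 128,124,118 141,138,129  80, 71, 64  88, 15, 12  85,  7,  8 138,134,126 157,152,144
143 132,129,122 137,132,124  51, 34, 24  84, 16, 12  84, 14, 11 126,121,112 153,147,139
144 146,143,135 126,121,113  45, 23,  7  66, 21,  7  68, 22, 11  98, 89, 79 148,144,136
145 143,139,131 112,106, 98  45, 25,  8  52, 25,  8  53, 23,  6  73, 61, 52 143,139,131
146 142,138,130 114,108,100  47, 26, 12  50, 27, 11  51, 28,  8  65, 50, 39 141,136,130
147 149,144,136 102, 87, 81  46, 26,  8  49, 26,  8  51, 28, 12  67, 54, 42 139,136,129
148 136,123,115  78, 49, 46  46, 24, 10  48, 25,  6  49, 28, 11  75, 62, 52 141,136,129
149 109, 82, 77  71, 30, 30  48, 24, 13  48, 27,  9  49, 27, 13  70, 45, 37 143,138,130
150  86, 40, 37  73, 44, 42  59, 21, 19  49, 25, 13  46, 24,  7  63, 24, 15 128,114,107
151  76, 16, 13  78, 60, 58  73, 34, 38  65, 21, 22 
[... 215 characters left out ...]
  86, 59, 53  86, 82, 78  97, 92, 88  99, 89, 85  51, 33, 24 157,154,141 101, 21, 18
155  81, 38, 36  86, 80, 78  98, 94, 90  99, 93, 88  50, 32, 20 166,167,154 115, 47, 43
156  74, 18, 14  82, 71, 68  98, 97, 92 101,100, 95  48, 30, 19 132,134,122 128, 56, 51
157  72, 12,  7  80, 44, 42  97, 96, 91 101,100, 95  48, 29, 16 104,102, 94 102, 37, 34
158  72, 15, 11  78, 18, 18  89, 66, 63  96, 90, 84  50, 26, 11  91, 68, 62  80, 15, 11
159  73, 11,  9  77, 15, 13  82, 28, 27  88, 55, 51  73, 18, 10  84, 29, 28  78, 19, 17
160  70, 20, 18  75, 10,  7  79, 12, 11  80, 17, 15  82, 16, 13  79, 14, 12  80, 33, 31
161  68, 34, 33  77, 12, 13  78, 10,  7  80, 14, 11  79,  7,  5  79, 11, 12 104, 79, 75
```

View pics/t6.png

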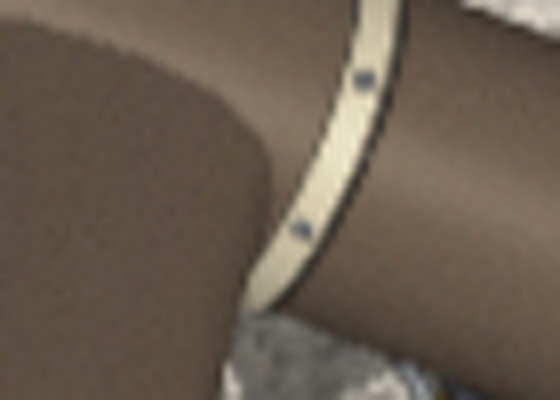

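The side crop suggests the vial is up, with its cap 7–9 mm toward +y of the holder centre. The top view is blocked by the arm. I'll check with wrist depth.

```bash
cat >> h.py <<'E'
def wcloud():
    i=r.camera_info("wrist");im,d=r.capture("wrist");M=np.array(i["mtx"]);T=np.array(i["pose"])
    v,u=np.mgrid[:400,:640];vx=(u-M[0,2])/M[0,0];vy=(v-M[1,2])/M[0,0];th=np.hypot(vx,vy)+1e-9
    s=np.tan(th)/th;P=np.dstack([vx*s*d,vy*s*d,d])@T[:3,:3].T+T[:3,3]
    P[d<=0]=np.nan
    return im,P
def fitc(W):
    A=np.c_[2*W,np.ones(len(W))];s=np.linalg.lstsq(A,(W**2).sum(1),rcond=None)[0]
    return s[:2].round(4),np.sqrt(s[2]+s[:2]@s[:2]).round(4)
E
python3 - <<'E'
from h import *
im,P=wcloud()
q=P[135:235,270:375].reshape(-1,3);q=q[np.isfinite(q).all(1)]
q=q[np.hypot(q[:,0]-.381,q[:,1]+.298)<.04]
for a,b in((.003,.009),(.016,.021),(.022,.035),(.035,.05),(.05,.058),(.059,.063),(.064,.072)):
    k=q[(q[:,2]>a)&(q[:,2]<b)]
    print(a,b,len(k),k.mean(0).round(4) if len(k) else"",k.min(0).round(4) if len(k) else"",k.max(0).round(4) if len(k) else"",fitc(k[:,:2]) if len(k)>5 else "")
E
```

```text
0.003 0.009 1305 [ 0.3796 -0.3086  0.0067] [ 0.3518 -0.3323  0.0031] [ 0.4106 -0.2795  0.0089] (array([ 0.3803, -0.2992]), np.float64(0.0222))
0.016 0.021 936 [ 0.3809 -0.3078  0.018 ] [ 0.3473 -0.3319  0.016 ] [ 0.4127 -0.2718  0.021 ] (array([ 0.38  , -0.2993]), np.float64(0.0297))
0.022 0.035 138 [ 0.3846 -0.3077  0.0288] [ 0.3656 -0.3117  0.0222] [ 0.3997 -0.2958  0.0349] (array([ 0.3817, -0.2934]), np.float64(0.0178))
0.035 0.05 225 [ 0.3842 -0.3071  0.0434] [ 0.3633 -0.3117  0.0353] [ 0.3999 -0.2907  0.05  ] (array([ 0.3815, -0.293 ]), np.float64(0.0179))
0.05 0.058 772 [ 0.3825 -0.2976  0.0547] [ 0.3642 -0.3109  0.05  ] [ 0.3995 -0.2757  0.058 ] (array([ 0.3816, -0.2931]), np.float64(0.0149))
0.059 0.063 62 [ 0.3831 -0.2992  0.0605] [ 0.3709 -0.3035  0.059 ] [ 0.3916 -0.2867  0.0629] (array([ 0.3814, -0.2927]), np.float64(0.01))
0.064 0.072 496 [ 0.3817 -0.294   0.068 ] [ 0.3723 -0.303   0.0641] [ 0.3914 -0.2838  0.0702] (array([ 0.3816, -0.2937]), np.float64(0.0068))
```

The cylinder fit is clear: the vial is upright at (0.3816,-0.2933), standing on the 6 mm floor, 6 mm from the holder centre. That is within tolerance. Now I return for the white bottle.

```bash
sed -i 's/near=(.441,.319)/near=(.444,.3195),wgrip=(.492,.0177),bgrip=(.474,.1097)/;s/far=(.537,.309)/far=(.538,.314)/' go.py
python3 -m inch '[{"x":-0.5,"y":-0.5,"z":-1,"yaw":-1},{"x":-0.6,"y":-1,"z":-1,"yaw":-1},{"x":-0.6,"y":-1,"z":-1,"yaw":-1},{"x":-0.6,"y":-1,"z":-0.5,"yaw":-1},{"x":-0.6,"y":-1,"z":0,"yaw":0}]'
python3 go.py .45 0 .23
python3 -m inch '[{"x":-0.6,"y":-1,"z":0,"yaw":0},{"x":-0.6,"y":-1,"z":0,"yaw":0},{"x":-0.6,"y":-1,"z":0,"yaw":0},{"x":-0.6,"y":-1,"z":0,"yaw":0},{"x":-0.6,"y":-1,"z":0,"yaw":0}]'
python3 go.py near .23
```

```text
time_s: 23.48
tcp_pos: [0.4061, -0.1805, 0.2339]
eef_rot: [-175.6, 1.1, -44.5]
contact_force: [1.3, -0.4, -0.8]
gripper_width: 0.0877
t 23.48 tcp [ 0.4061 -0.1805  0.2339] rot [-175.6    1.1  -44.5] w 0.0877 F [ 1.3 -0.4 -0.8] need rows x,y,z [-3.81 -6.34  0.72]
time_s: 23.9
tcp_pos: [0.4386, -0.0322, 0.2426]
eef_rot: [-175.8, 1.3, -44.5]
contact_force: [0.9, 0.2, 0.4]
gripper_width: 0.0878
t 23.9 tcp [ 0.4386 -0.0322  0.2426] rot [-175.8    1.3  -44.5] w 0.0878 F [0.9 0.2 0.4] need rows x,y,z [ -9.7  -10.1    1.46]
```

```bash
python3 -m inch '[{"x":-0.9,"y":-1,"z":0,"yaw":0},{"x":-0.9,"y":-1,"z":0,"yaw":0},{"x":-1,"y":-1,"z":0,"yaw":0},{"x":-1,"y":-1,"z":0.1,"yaw":0},{"x":-1,"y":-1,"z":0.1,"yaw":0}]' >/dev/null
python3 -m inch '[{"x":-1,"y":-1,"z":0.1,"yaw":0},{"x":-1,"y":-1,"z":0.1,"yaw":0},{"x":-1,"y":-1,"z":0.1,"yaw":0},{"x":-0.9,"y":-0.9,"z":0.1,"yaw":0},{"x":-0.3,"y":-0.4,"z":0,"yaw":0}]'
python3 go.py near .2
```

```text
time_s: 24.73
tcp_pos: [0.4344, 0.3083, 0.2382]
eef_rot: [-176.9, 1.4, -44.4]
contact_force: [0.1, 0.5, 0.6]
gripper_width: 0.0874
t 24.73 tcp [0.4344 0.3083 0.2382] rot [-176.9    1.4  -44.4] w 0.0874 F [0.1 0.5 0.6] need rows x,y,z [-0.   -0.51  1.56]
```

```bash
python3 -m inch '[{"x":0,"y":-0.5,"z":0.7,"yaw":0},{"x":0,"y":0,"z":0.7,"yaw":0},{"x":0,"y":0,"z":0.2,"yaw":0},{"x":0,"y":0,"z":0,"yaw":0}]'
python3 go.py near .123
python3 - <<'E'
from h import *
im,P=wcloud()
q=P.reshape(-1,3);q=q[np.isfinite(q).all(1)]
for n,c,a,b in(("white body",(.444,.3195),.09,.143),("blue body",(.538,.314),.05,.121)):
    k=q[(np.hypot(q[:,0]-c[0],q[:,1]-c[1])<.042)&(q[:,2]>a)&(q[:,2]<b)];print(n,len(k),fitc(k[:,:2]))
E
```

```text
time_s: 25.07
tcp_pos: [0.4429, 0.3228, 0.1934]
eef_rot: [-177.4, 1.4, -44.1]
contact_force: [-0.2, 0.3, 0.1]
gripper_width: 0.0876
t 25.07 tcp [0.4429 0.3228 0.1934] rot [-177.4    1.4  -44.1] w 0.0876 F [-0.2  0.3  0.1] need rows x,y,z [0.19 0.19 2.8 ]
white body 3828 (array([0.4447, 0.3175]), np.float64(0.0257))
blue body 3225 (array([0.5349, 0.3135]), np.float64(0.0253))
```

```bash
python3 -m inch '[{"x":0.2,"y":0.2,"z":0.8,"yaw":0},{"x":0,"y":0,"z":1,"yaw":0},{"x":0,"y":0,"z":0.8,"yaw":0},{"x":0,"y":0,"z":0.2,"yaw":0},{"x":0,"y":0,"z":0,"yaw":0}]'
python3 go.py near .123
```

```text
time_s: 25.53
tcp_pos: [0.4462, 0.3176, 0.1263]
eef_rot: [-177.1, 1.3, -44.2]
contact_force: [0.1, -0.8, 0.4]
gripper_width: 0.0876
t 25.53 tcp [0.4462 0.3176 0.1263] rot [-177.1    1.3  -44.2] w 0.0876 F [ 0.1 -0.8  0.4] need rows x,y,z [-0.11  0.01  0.13]
```

```bash
python3 -m inch '[{"x":-0.1,"y":0,"z":0.15,"yaw":0},{"x":0,"y":0,"z":0.05,"yaw":0},{"x":0,"y":0,"z":0,"yaw":0},{"x":0,"y":0,"z":0,"yaw":0},{"x":0,"y":0,"z":0,"yaw":0}]' -1 30
python3 -m inch '[{"x":0,"y":0,"z":0,"yaw":0},{"x":0,"y":0,"z":0,"yaw":0}]'
python3 -m inch '[{"x":0,"y":0,"z":-0.4,"yaw":0},{"x":0,"y":0,"z":-0.7,"yaw":0},{"x":0,"y":0,"z":-0.8,"yaw":0},{"x":0,"y":0,"z":-0.8,"yaw":0},{"x":0,"y":0,"z":-0.6,"yaw":0}]' 
python3 go.py wgrip .21
```

```text
time_s: 25.95
tcp_pos: [0.4454, 0.3201, 0.1255]
eef_rot: [-176.8, 1.3, -44.2]
contact_force: [0.4, 0.2, -3.9]
gripper_width: 0.0688
time_s: 26.12
tcp_pos: [0.445, 0.3199, 0.1255]
eef_rot: [-176.8, 1.4, -44.2]
contact_force: [-0.3, -0.2, -5.1]
gripper_width: 0.0685
time_s: 26.53
tcp_pos: [0.4408, 0.3125, 0.2084]
eef_rot: [-177.5, 1.3, -44.3]
contact_force: [0.2, 0.2, -4.0]
gripper_width: 0.0687
t 26.53 tcp [0.4408 0.3125 0.2084] rot [-177.5    1.3  -44.3] w 0.0687 F [ 0.2  0.2 -4. ] need rows x,y,z [ 9.7   6.99 -0.6 ]
```

```bash
sed -i 's/wgrip=(.492,.0177)/wgrip=(.4915,.0165)/;s/bgrip=(.474,.1097)/bgrip=(.4735,.1090)/' go.py
python3 -m inch '[{"x":0.5,"y":0.4,"z":-0.1,"yaw":0},{"x":0.9,"y":0.6,"z":0,"yaw":0},{"x":1,"y":0.7,"z":0,"yaw":0},{"x":1,"y":0.7,"z":0,"yaw":0},{"x":1,"y":0.7,"z":0,"yaw":0}]' >/dev/null
python3 -m inch '[{"x":1,"y":0.7,"z":0,"yaw":0},{"x":1,"y":0.7,"z":0,"yaw":0},{"x":1,"y":0.7,"z":0,"yaw":0},{"x":0.8,"y":0.6,"z":0,"yaw":0},{"x":0.5,"y":0.4,"z":0,"yaw":0}]' 
python3 go.py wgrip .18
```

```text
time_s: 27.37
tcp_pos: [0.4894, 0.041, 0.2069]
eef_rot: [-176.8, 1.3, -43.8]
contact_force: [0.7, 0.5, -4.6]
gripper_width: 0.0684
t 27.37 tcp [0.4894 0.041  0.2069] rot [-176.8    1.3  -43.8] w 0.0684 F [ 0.7  0.5 -4.6] need rows x,y,z [0.76 0.71 1.02]
```

```bash
python3 -m inch '[{"x":0.5,"y":0.4,"z":0.4,"yaw":0},{"x":0.1,"y":0.1,"z":0.4,"yaw":0},{"x":0,"y":0,"z":0.2,"yaw":0},{"x":0,"y":0,"z":0,"yaw":0}]' 
python3 go.py wgrip .127
```

```text
time_s: 27.7
tcp_pos: [0.4911, 0.0172, 0.1811]
eef_rot: [-176.7, 1.3, -44.1]
contact_force: [-0.4, 0.8, -4.8]
gripper_width: 0.0685
t 27.7 tcp [0.4911 0.0172 0.1811] rot [-176.7    1.3  -44.1] w 0.0685 F [-0.4  0.8 -4.8] need rows x,y,z [0.08 0.13 2.16]
```

```bash
python3 -m inch '[{"x":0.1,"y":0.15,"z":0.6,"yaw":0},{"x":0,"y":0,"z":0.7,"yaw":0},{"x":0,"y":0,"z":0.4,"yaw":0},{"x":0,"y":0,"z":0.1,"yaw":0}]' 
python3 go.py wgrip .127
```

```text
time_s: 28.03
tcp_pos: [0.4924, 0.0177, 0.1368]
eef_rot: [-176.5, 1.2, -44.0]
contact_force: [0.7, -0.1, -4.6]
gripper_width: 0.0685
t 28.03 tcp [0.4924 0.0177 0.1368] rot [-176.5    1.2  -44. ] w 0.0685 F [ 0.7 -0.1 -4.6] need rows x,y,z [0.01 0.08 0.39]
```

```bash
python3 -m inch '[{"x":0,"y":0.1,"z":0.3,"yaw":0},{"x":0,"y":0,"z":0.15,"yaw":0}]' 
python3 go.py wgrip .127
python3 -m inch '[{"x":0,"y":0.05,"z":0.15,"yaw":0},{"x":0,"y":0,"z":0.1,"yaw":0}]' 
python3 go.py wgrip .127
```

```text
time_s: 28.2
tcp_pos: [0.4918, 0.0162, 0.1276]
eef_rot: [-176.7, 1.1, -43.7]
contact_force: [-17.8, -8.4, 45.9]
gripper_width: 0.0685
t 28.2 tcp [0.4918 0.0162 0.1276] rot [-176.7    1.1  -43.7] w 0.0685 F [-17.8  -8.4  45.9] need rows x,y,z [-0.02 -0.    0.02]
time_s: 28.37
tcp_pos: [0.4926, 0.0149, 0.1276]
eef_rot: [-176.7, 0.8, -43.5]
contact_force: [-8.9, -1.1, 15.6]
gripper_width: 0.0685
t 28.37 tcp [0.4926 0.0149 0.1276] rot [-176.7    0.8  -43.5] w 0.0685 F [-8.9 -1.1 15.6] need rows x,y,z [-0.08 -0.01  0.02]
```

```bash
python3 -m inch '[{"x":0,"y":0,"z":0,"yaw":0},{"x":0,"y":0,"z":0,"yaw":0},{"x":0,"y":0,"z":0,"yaw":0},{"x":0,"y":0,"z":0,"yaw":0},{"x":0,"y":0,"z":0,"yaw":0}]' 1 
python3 -m inch '[{"x":0,"y":0,"z":-0.5,"yaw":0},{"x":0,"y":0,"z":-1,"yaw":0},{"x":0,"y":0,"z":-1,"yaw":0},{"x":0,"y":0,"z":-1,"yaw":0},{"x":0,"y":0,"z":-0.5,"yaw":0}]' 
python3 go.py far .2
python3 - <<'E'
from h import *
im,P=wcloud();cv2.imwrite("pics/w7.png",im[:,:,::-1])
q=P.reshape(-1,3);q=q[np.isfinite(q).all(1)]
for a,b in((.05,.1),(.1,.14),(.144,.152),(.164,.172)):
    k=q[(np.hypot(q[:,0]-.491,q[:,1]-.016)<.042)&(q[:,2]>a)&(q[:,2]<b)];print(a,len(k),fitc(k[:,:2]),k[:,:2].mean(0).round(4),k[:,2].mean().round(4))
E
```

```text
time_s: 28.78
tcp_pos: [0.4958, 0.0165, 0.1319]
eef_rot: [-176.2, 0.5, -43.3]
contact_force: [-0.5, -0.3, -1.4]
gripper_width: 0.0873
time_s: 29.2
tcp_pos: [0.4901, 0.0107, 0.231]
eef_rot: [-176.7, 0.7, -43.3]
contact_force: [0.3, 0.2, -0.3]
gripper_width: 0.0875
t 29.2 tcp [0.4901 0.0107 0.231 ] rot [-176.7    0.7  -43.3] w 0.0875 F [ 0.3  0.2 -0.3] need rows x,y,z [ -6.91 -10.05   1.91]
0.05 372 (array([0.4904, 0.0184]), np.float64(0.0344)) [ 0.5083 -0.006 ] 0.0771
0.1 2115 (array([0.4919, 0.0164]), np.float64(0.0286)) [0.5004 0.0049] 0.1295
0.144 151 (array([0.4906, 0.0181]), np.float64(0.0182)) [0.4992 0.007 ] 0.1472
0.164 1747 (array([0.4913, 0.0169]), np.float64(0.0124)) [0.4916 0.0166] 0.1681
```

View pics/w7.png

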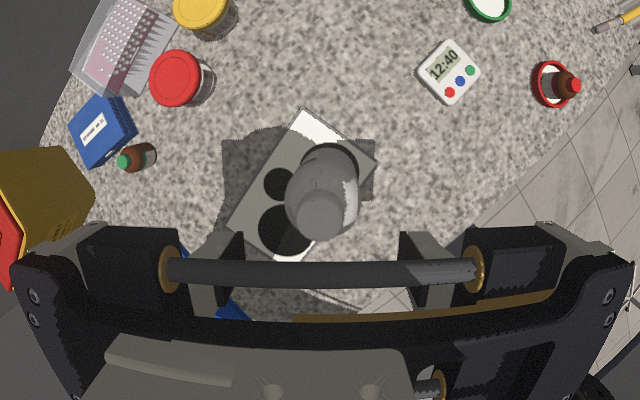

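The white bottle stands on its pad, upright, at (0.4905, 0.018), about 3 mm from the start. The vial sits in the red holder. Next is the blue bottle.

```bash
python3 -m inch '[{"x":-0.4,"y":-0.5,"z":-0.3,"yaw":0},{"x":-0.7,"y":-1,"z":0,"yaw":0},{"x":-0.7,"y":-1,"z":0,"yaw":0},{"x":-0.7,"y":-1,"z":0,"yaw":0},{"x":-0.7,"y":-1,"z":0.1,"yaw":0}]' >/dev/null
python3 -m inch '[{"x":-0.7,"y":-1,"z":0.2,"yaw":0},{"x":-0.7,"y":-1,"z":0.2,"yaw":0},{"x":-0.7,"y":-1,"z":0.2,"yaw":0},{"x":-0.7,"y":-1,"z":0.3,"yaw":0},{"x":-0.5,"y":-0.8,"z":0.2,"yaw":0}]' 
python3 go.py far .17
```

```text
time_s: 30.08
tcp_pos: [0.5353, 0.3023, 0.2281]
eef_rot: [-176.2, 0.5, -43.6]
contact_force: [0.3, -0.1, -0.7]
gripper_width: 0.0877
t 30.08 tcp [0.5353 0.3023 0.2281] rot [-176.2    0.5  -43.6] w 0.0877 F [ 0.3 -0.1 -0.7] need rows x,y,z [-0.22 -0.26  2.35]
```

```bash
python3 -m inch '[{"x":-0.1,"y":-0.1,"z":0.7,"yaw":0},{"x":-0.1,"y":0,"z":1,"yaw":0},{"x":0,"y":0,"z":0.7,"yaw":0},{"x":0,"y":0,"z":0.1,"yaw":0}]' 
python3 go.py far .103
python3 - <<'E'
from h import *
im,P=wcloud()
q=P.reshape(-1,3);q=q[np.isfinite(q).all(1)]
for a,b in((.03,.06),(.06,.11),(.135,.143)):
    k=q[(np.hypot(q[:,0]-.537,q[:,1]-.314)<.042)&(q[:,2]>a)&(q[:,2]<b)];print(a,len(k),fitc(k[:,:2]),k[:,:2].mean(0).round(4))
E
```

```text
time_s: 30.42
tcp_pos: [0.5368, 0.3188, 0.161]
eef_rot: [-176.2, 0.5, -43.3]
contact_force: [-0.1, -0.8, -0.4]
gripper_width: 0.0875
t 30.42 tcp [0.5368 0.3188 0.161 ] rot [-176.2    0.5  -43.3] w 0.0875 F [-0.1 -0.8 -0.4] need rows x,y,z [0.19 0.26 2.31]
0.03 266 (array([0.5368, 0.3149]), np.float64(0.0317)) [0.5555 0.2941]
0.06 2010 (array([0.5376, 0.3138]), np.float64(0.029)) [0.549  0.3006]
0.135 2317 (array([0.5373, 0.3142]), np.float64(0.0117)) [0.5375 0.3139]
```

```bash
python3 -m inch '[{"x":0.2,"y":0.3,"z":0.8,"yaw":0},{"x":0,"y":0,"z":0.8,"yaw":0},{"x":0,"y":0,"z":0.5,"yaw":0},{"x":0,"y":0,"z":0.1,"yaw":0}]' 
python3 go.py far .103
```

```text
time_s: 30.8
tcp_pos: [0.5403, 0.3138, 0.109]
eef_rot: [-175.8, 0.4, -43.3]
contact_force: [0.7, -0.2, 0.5]
gripper_width: 0.0879
t 30.8 tcp [0.5403 0.3138 0.109 ] rot [-175.8    0.4  -43.3] w 0.0879 F [ 0.7 -0.2  0.5] need rows x,y,z [-0.07  0.07  0.24]
```

```bash
python3 -m inch '[{"x":-0.1,"y":0.05,"z":0.25,"yaw":0},{"x":0,"y":0,"z":0.1,"yaw":0},{"x":0,"y":0,"z":0,"yaw":0},{"x":0,"y":0,"z":0,"yaw":0},{"x":0,"y":0,"z":0,"yaw":0}]' -1 25
python3 -m inch '[{"x":0,"y":0,"z":0,"yaw":0},{"x":0,"y":0,"z":0,"yaw":0},{"x":0,"y":0,"z":0,"yaw":0}]'
python3 -m inch '[{"x":0,"y":0,"z":-0.4,"yaw":0},{"x":0,"y":0,"z":-0.7,"yaw":0},{"x":0,"y":0,"z":-0.8,"yaw":0},{"x":0,"y":0,"z":-0.7,"yaw":0},{"x":0,"y":0,"z":-0.4,"yaw":0}]' 
python3 go.py bgrip .18
```

```text
time_s: 31.22
tcp_pos: [0.5392, 0.3157, 0.1034]
eef_rot: [-175.6, 0.4, -43.3]
contact_force: [0.6, -0.1, -2.6]
gripper_width: 0.0653
time_s: 31.47
tcp_pos: [0.5391, 0.3158, 0.1042]
eef_rot: [-175.6, 0.4, -43.3]
contact_force: [-0.2, 0.2, -2.7]
gripper_width: 0.0652
time_s: 31.88
tcp_pos: [0.5337, 0.3094, 0.1804]
eef_rot: [-176.0, 0.4, -43.3]
contact_force: [1.5, 0.7, -2.0]
gripper_width: 0.0652
t 31.88 tcp [0.5337 0.3094 0.1804] rot [-176.     0.4  -43.3] w 0.0652 F [ 1.5  0.7 -2. ] need rows x,y,z [ 3.75  7.47 -0.53]
```

```bash
sed -i 's/bgrip=(.4735,.1090)/bgrip=(.4745,.1092)/' go.py
python3 -m inch '[{"x":0.3,"y":0.5,"z":-0.1,"yaw":0},{"x":0.5,"y":0.9,"z":0,"yaw":0},{"x":0.5,"y":0.9,"z":0,"yaw":0},{"x":0.5,"y":0.9,"z":0,"yaw":0},{"x":0.5,"y":0.9,"z":0,"yaw":0}]' >/dev/null
python3 -m inch '[{"x":0.5,"y":0.9,"z":0,"yaw":0},{"x":0.4,"y":0.8,"z":0,"yaw":0},{"x":0.3,"y":0.6,"z":0,"yaw":0},{"x":0.1,"y":0.2,"z":0,"yaw":0}]' 
python3 go.py bgrip .16
```

```text
time_s: 32.63
tcp_pos: [0.4824, 0.1199, 0.1738]
eef_rot: [-175.6, 0.4, -43.2]
contact_force: [0.0, 0.7, -3.3]
gripper_width: 0.0651
t 32.63 tcp [0.4824 0.1199 0.1738] rot [-175.6    0.4  -43.2] w 0.0651 F [ 0.   0.7 -3.3] need rows x,y,z [0.07 0.57 0.51]
```

```bash
python3 -m inch '[{"x":0.1,"y":0.5,"z":0.4,"yaw":0},{"x":0,"y":0.1,"z":0.5,"yaw":0},{"x":0,"y":0,"z":0.3,"yaw":0},{"x":0,"y":0,"z":0,"yaw":0}]' 
python3 go.py bgrip .107
```

```text
time_s: 32.97
tcp_pos: [0.4744, 0.1062, 0.1431]
eef_rot: [-175.5, 0.4, -43.3]
contact_force: [-0.3, -0.1, -2.9]
gripper_width: 0.0651
t 32.97 tcp [0.4744 0.1062 0.1431] rot [-175.5    0.4  -43.3] w 0.0651 F [-0.3 -0.1 -2.9] need rows x,y,z [-0.07  0.03  1.45]
```

```bash
python3 -m inch '[{"x":-0.05,"y":0.05,"z":0.5,"yaw":0},{"x":0,"y":0,"z":0.5,"yaw":0},{"x":0,"y":0,"z":0.1,"yaw":0}]' 
python3 go.py bgrip .107
python3 -m inch '[{"x":0,"y":0.05,"z":0.2,"yaw":0},{"x":0,"y":0,"z":0.1,"yaw":0}]' 
python3 go.py bgrip .107
```

```text
time_s: 33.22
tcp_pos: [0.4756, 0.1093, 0.1165]
eef_rot: [-175.3, 0.3, -43.3]
contact_force: [0.8, -0.4, -3.7]
gripper_width: 0.0655
t 33.22 tcp [0.4756 0.1093 0.1165] rot [-175.3    0.3  -43.3] w 0.0655 F [ 0.8 -0.4 -3.7] need rows x,y,z [-0.03  0.06  0.38]
time_s: 33.38
tcp_pos: [0.4758, 0.1097, 0.109]
eef_rot: [-175.3, 0.3, -43.2]
contact_force: [-0.3, -1.0, -2.6]
gripper_width: 0.0655
t 33.38 tcp [0.4758 0.1097 0.109 ] rot [-175.3    0.3  -43.2] w 0.0655 F [-0.3 -1.  -2.6] need rows x,y,z [-0.02  0.06  0.08]
```

```bash
python3 -m inch '[{"x":0,"y":0.05,"z":0.15,"yaw":0},{"x":0,"y":0,"z":0.1,"yaw":0}]' 
python3 go.py bgrip .107
```

```text
time_s: 33.55
tcp_pos: [0.4759, 0.1089, 0.105]
eef_rot: [-175.4, 0.2, -43.1]
contact_force: [-16.7, -5.7, 39.2]
gripper_width: 0.0649
t 33.55 tcp [0.4759 0.1089 0.105 ] rot [-175.4    0.2  -43.1] w 0.0649 F [-16.7  -5.7  39.2] need rows x,y,z [-0.05  0.02 -0.08]
```

Standing. I'll release, lift and verify.

```bash
python3 -m inch '[{"x":0,"y":0,"z":0,"yaw":0},{"x":0,"y":0,"z":0,"yaw":0},{"x":0,"y":0,"z":0,"yaw":0},{"x":0,"y":0,"z":0,"yaw":0},{"x":0,"y":0,"z":0,"yaw":0}]' 1 
python3 -m inch '[{"x":0,"y":0,"z":-0.5,"yaw":0},{"x":0,"y":0,"z":-1,"yaw":0},{"x":0,"y":0,"z":-1,"yaw":0},{"x":0,"y":0,"z":-1,"yaw":0},{"x":0,"y":0,"z":-1,"yaw":0}]' 
python3 -m inch '[{"x":0,"y":0,"z":-0.5,"yaw":0},{"x":0,"y":0,"z":0,"yaw":0},{"x":0,"y":0,"z":0,"yaw":0}]'
python3 - <<'E'
from h import *
im,P=wcloud();cv2.imwrite("pics/w8.png",im[:,:,::-1])
q=P.reshape(-1,3);q=q[np.isfinite(q).all(1)]
for n,c,R in(("blue",(.473,.1085),((.03,.06),(.06,.11),(.139,.147))),("white",(.491,.0155),((.05,.1),(.1,.14),(.164,.172))),("vial",(.3816,-.2933),((.022,.05),(.064,.072)))):
  for a,b in R:
    k=q[(np.hypot(q[:,0]-c[0],q[:,1]-c[1])<.04)&(q[:,2]>a)&(q[:,2]<b)]
    if len(k)>8:print(n,a,len(k),fitc(k[:,:2]),k[:,:2].mean(0).round(4),k[:,2].mean().round(4))
E
```

```text
time_s: 33.97
tcp_pos: [0.4784, 0.1101, 0.1081]
eef_rot: [-175.0, 0.1, -43.0]
contact_force: [0.5, 0.2, 0.6]
gripper_width: 0.0869
time_s: 34.38
tcp_pos: [0.4688, 0.1014, 0.2182]
eef_rot: [-175.7, 0.3, -43.0]
contact_force: [0.6, 0.1, -0.1]
gripper_width: 0.0876
time_s: 34.63
tcp_pos: [0.4706, 0.1016, 0.2374]
eef_rot: [-175.2, 0.1, -43.0]
contact_force: [-0.9, 1.3, -0.1]
gripper_width: 0.0873
blue 0.03 152 (array([0.475 , 0.1101]), np.float64(0.0316)) [0.4889 0.0865] 0.0457
blue 0.06 752 (array([0.4752, 0.1096]), np.float64(0.0305)) [0.4852 0.0925] 0.0966
blue 0.139 1238 (array([0.4749, 0.1097]), np.float64(0.0118)) [0.475  0.1095] 0.1431
white 0.05 10 (array([0.4875, 0.0153]), np.float64(0.0381)) [0.5129 0.0427] 0.0692
white 0.1 2098 (array([0.491 , 0.0185]), np.float64(0.0285)) [0.4946 0.0223] 0.1326
white 0.164 1921 (array([0.4909, 0.0183]), np.float64(0.0124)) [0.491  0.0184] 0.1681
vial 0.022 335 (array([ 0.3818, -0.2923]), np.float64(0.0177)) [ 0.387  -0.2795] 0.0365
vial 0.064 113 (array([ 0.3821, -0.2914]), np.float64(0.0071)) [ 0.3824 -0.2908] 0.0676
```

View pics/w8.png

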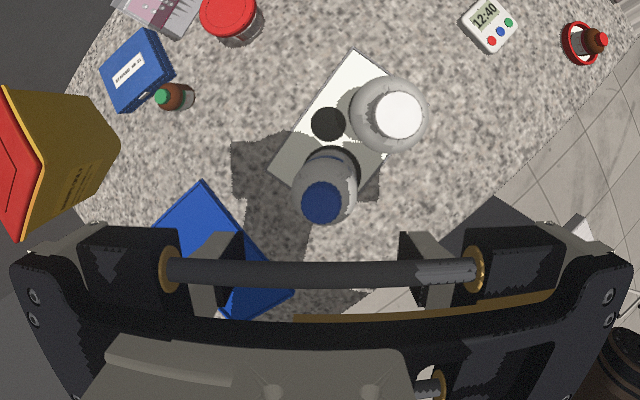

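Both bottles are upright on their own pads, 2–3 mm from where they started, and the robot is clear. I'm handing in.

```bash
python3 -c "
from plant import r
print(r.close_job())"
```

```text
the job is handed in; nothing more can be done
None
```

The job is done and handed in at about 35 s of robot time. I moved the blue and then the white bottle to the tray, put the red-capped vial in the red holder, and returned white and then blue to their own pads.

**Last checks**, from fits to the wrist camera's depth picture after the final release:
- **White bottle:** upright, about 3 mm from its start position.
- **Blue bottle:** upright, about 2 mm from its start position.
- **Red vial:** upright on the holder floor, about 6 mm off centre on the close-up fit. The last, more distant fit gave about 7 mm; the limit is 12 mm.
- **Released:** the gripper was open and clear above everything, with contact force near zero. The green-capped vial, specimen cup and timer were in the last wrist picture and looked untouched. I did not re-measure them.

**What disagreed or went unchecked:**
- **Tool tilt:** it drifted to about 5° during the run. The bottles and vial still stood upright after release.
- **Holder centre:** one ring fit from a partly hidden view differed by about 4 mm from the other fits. I set it aside in favour of the depth fit.
- **Top camera:** the arm blocked its view when I tried to check the vial in the holder.

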